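Set up the magnifier stand for a batch of stone nodules

TASK

Swing the magnifier well aside to the left, as good as to its stop, then seat the white tub fully home on the stand's two pegs. Then lower every rounded nodule from the drawer gently into the tub, so that each rests on its floor and none touches another; leave the angular lumps and everything else where they are. Finally swing the magnifier back straight over the middle of the tub and tilt its lens so that the outer edge drops 35 degrees below level.

Things in the scene. Friction and masses are not known exactly. Their poses are not given: they have to be found in the camera images.
- stand: fixed inspection stand: dark steel platform 190 x 190 mm, 10 mm thick, with two upright steel pegs on top at x = -50 and +50 mm, y = 0 (14 mm across, 12 mm tall, top 5 mm tapering to 6 mm across), and a steel post (22 mm across, 44 mm collar) 175 mm from the platform's centre along +x, the far side. Origin: centre of the platform's underside. Yaw varies from -0.25 to 0.12 rad
- seat (a point): centre of the platform's top face, where the tub's underside centre comes to rest; axes of the stand
- post_axis (a point): point on the upright swivel axis (the post) at the height of the magnifier's arm, 215 mm above the table; post and arm hub reach 232 mm above the table; axes of the stand
- swivel (a joint): swivel of the magnifier's arm about the post, rad. 0: arm along the stand's -x, straight over the platform's centre; grows as it swings to the robot's left (clockwise from above); stops at -0.6 and 1.5. Stays where left; turns at 0.3 N m (about 1.5 N at the knob). Starts within 0.3 of 0, so that the head bars the platform from above
- tilt (a joint): tilt of the magnifier head, rad, about a level hinge square to the arm at its end, 115 mm from the swivel axis and 215 mm above the table. 0: lens level; grows as the outer edge (away from the post) drops; stops at -0.15 and 1.2. Stays where left; turns at 0.22 N m besides its weight (160 g). Starts near level
- knob (a point): centre of the black ball knob, 22 mm across, that moves the magnifier in swivel and tilt. Lens level: 98 mm beyond the tilt hinge, away from the post, and 45 mm above it. It stands on a 9 mm stem, the frame's top is 38 mm below the ball's centre. The head is a white frame 104 mm wide, 12 mm thick, round a clear square lens, from 10 to 120 mm beyond the hinge
- tub: loose white plastic tub, 172 x 172 mm, 66 mm tall, about 400 g, open on top. Origin: centre of its underside. The underside has two round holes, 17.5 mm across, 14 mm deep, at x = +-50 mm, y = 0, that go over the stand's pegs (fits either way round, half a turn apart). Starts on the table at the robot's left, its yaw within 0.7 rad
- tub_grip (a point): top centre of the tub's grip, 95 mm above the underside: a grey upright block in the middle of the tub, 20 mm thick along the tub's x and 36 mm along its y, 29 mm higher than the walls; pinch it across x from above
- tub_in (a point): centre of the tub's inner floor, 17 mm above its underside. Walls 4 mm thick rise 49 mm above the floor. Two ribs (4 mm thick, 10 mm high) along the tub's x and y axes part the floor into four square wells 80 mm wide, centres at x, y = +-42 mm of the tub's axes
- drawer: fixed white drawer tray, 330 x 235 mm, floor 4 mm above the table, lip (6 mm thick, round the edge) 16 mm above the table; to the robot's right; the nodules and two angular lumps lie in it in changing places. Origin: centre of the underside
- nodule1_center (a point): centre of rounded stone nodule 1, a smooth dark grey-brown pebble-like stone 38 mm across and 37 mm tall, widest at mid height, with a flat foot 23 mm across, the centre 18.5 mm above its foot; 50 to 155 g; stands in the drawer tray at the start. May be absent
- nodule2_center (a point): centre of rounded stone nodule 2, a smooth dark grey-brown pebble-like stone 40 mm across and 40 mm tall, widest at mid height, with a flat foot 24 mm across, the centre 20 mm above its foot; 50 to 155 g; stands in the drawer tray at the start. May be absent
- nodule3_center (a point): centre of rounded stone nodule 3, a smooth dark grey-brown pebble-like stone 42 mm across and 39 mm tall, widest at mid height, with a flat foot 25 mm across, the centre 19.5 mm above its foot; 50 to 155 g; stands in the drawer tray at the start. May be absent
- nodule4_center (a point): centre of rounded stone nodule 4, a smooth dark grey-brown pebble-like stone 44 mm across and 42 mm tall, widest at mid height, with a flat foot 26 mm across, the centre 21 mm above its foot; 50 to 155 g; stands in the drawer tray at the start. May be absent
- nodule1: the same nodule 1, origin at the centre of its foot
- nodule2: the same nodule 2, origin at the centre of its foot
- nodule3: the same nodule 3, origin at the centre of its foot
- nodule4: the same nodule 4, origin at the centre of its foot
- lump1: angular, jagged stone lump about 50 mm wide and 45 mm tall in the drawer tray; origin under its centre; not to be moved
- lump2: another such angular lump; not to be moved
- card_tray: empty brown card tray 85 x 65 x 20 mm; bystander, origin under its centre
- clear_box: clear plastic box 70 x 55 x 40 mm; bystander, origin under its centre
- jar: small closed jar, 56 mm across, 75 mm tall; bystander, origin under its centre
- brush: brush, 170 mm long, lying on the table; bystander, origin under its centre

How it is judged:
By the outcome, as a careful person would: the job done as asked, in the order asked, and still so for the second after the job is handed in, with the robot touching nothing.
Of nodule1, nodule2, nodule3, nodule4 only 2 to 4 are there at a start; the rules pass over those that are not, and their reading is None.
At some moment in a run one of tub, nodule1, nodule2, nodule3, nodule4 may be knocked a few centimetres aside while the robot is not near it.
It also fails if it takes over 210 s, if anything falls off the work surface, if the arm or the gripper's body presses on something with over 40 N, if the wrist force passes 120 N, or if a joint passes its speed limit or range.

ROBOT

A 7-joint arm with a two-finger parallel gripper is mounted at the origin on the work surface. World frame = base frame: x ahead of the robot, y to its left, z up, the work surface at z = 0. Lengths are in mm, angles in rad, forces in N, time in s.
With the tool pointing down it reaches from about 425 to 1025 mm from the base axis. Payload 9.4 kg.
Tool frame: the origin (TCP) lies between the finger pads; the fingertips stand 22 mm ahead of it and the grasp point (between the pads) lies 3 mm ahead of it; z points along the fingers, y is the line along which they close (so a half turn about z gives the same grasp; the last joint's range is limited). The gripper opens to 85 mm and grips with 20 to 120 N. Pads are 22 mm wide; open, the fingers measure 114 mm over their backs; the gripper's body (76 mm by 85 mm) begins 54 mm behind the grasp point. The pads swing forward as they close: fully open they stand 13 mm farther back than shut.
Start: joints at [-1.26, 0.599, -0.003, 1.599, 0.002, 0.943, -0.08], TCP at [274.164, 671.162, 253.275] pointing down, gripper open.
Joint ranges: [-2.57, 2.57], [-0.35, 1.97], [-1.29, 1.29], [0.11, 2.56], [-1.05, 4.19], [0.11, 1.86], [-2.63, 2.63]. Speed limits (rad/s): [2.22, 2.22, 3.01, 3.01, 3.14, 3.14, 3.14].

INTERFACE

Orientations are given as a rotation vector (axis times angle).
In Python, from workcell import ctrl, eyes gives the robot as it stands.
- The arm moves only by the tool jog_arm, never from a script. Its argument "plan" is a list of rows, each an object with "translation": the shift along the tool's x, y, z scaled (see below), a list of three; "twist": the turn, a rotation vector about the tool's x, y, z scaled (see below), a list of three; "jaw": the finger opening in mm, from 0 to 85.4. In form: [{"translation": [tx, ty, tz], "twist": [rx, ry, rz], "jaw": jaw}, ...]. A call has 1 to 8 rows; each row shifts and turns the commanded pose from where the row before left it, along the tool's axes as they then stand; what a row does not reach is not made up. The controller multiplies each number of a shift by 50 mm and each number of a turn by 10 degrees. A row lasts 1/8 s, in which the tool goes at most 62.5 mm and 10.7 degrees, less where a joint would pass 70% of its speed; a pose out of reach is approached as far as the arm can. A call with a number of a shift or a turn outside -1 to 1 is refused whole. A call with a gripper value outside its range is refused whole. The fingers move at their own pace and stop on an object; "squeeze" is the grip in N (left out, the last holds). Time passes only in rows, so rows that do not move let the fingers close. It gives the time, the measured TCP pose, the force, the opening and the grip force at its end, in the units of the state.
- ctrl.sense(): the state, without advancing time (a new reading comes with each control period).
- eyes.camera(name): name is "scene" or "top"; returns the picture (400x640x3 uint8, red, green, blue); there is no depth.
- eyes.get_calibration(name): a dict with "K" (3x3 intrinsics, pixels), "rvec" (rotation vector, rad) and "tvec" (3), from world to camera coordinates, as OpenCV has them. Camera axes: x right, y down, z forward; pixel columns grow to the right and rows downward; lengths in mm; the calibration is good to about 2 mm. A picture is of the moment at which its call begins. get_calibration takes no time and is no camera call.
- ctrl.hand_in(): hands the job in; it is judged then, once.
The state is a dict: "time": time; "q": joint angles; "dq": joint speeds; "joint_torque": joint torques, N m; "tcp_pos": TCP position; "orientation": TCP orientation; "contact_force": force on the tool from outside, world axes, zero at the start; "ft_torque": the same for the moment, N m; "grip_width": finger opening in mm; "grip_force": force on a finger pad.
Only numpy, scipy, OpenCV 4.12 (cv2) and the standard library are available. Lean on these libraries where they do the work, as an engineer would, in place of code of your own. Each camera call takes 0.05 s, during which the arm holds its last target. There are 200 camera calls.

## Working session

There is one attempt and no reset: what is moved stays moved. The work goes in short steps, Python scripts to look and compute and a tool call to move; the robot and the scene stay as the last step left them, time stands still between calls to the robot, and variables do not carry over. Pictures are saved under pics/ and viewed, at most 14 in all, crops included, and the job is handed in when it is done.

Besides the shell and the picture viewer there is one more tool, called after ">>>" by a JSON object that holds its "fn" and its "kwargs". jog_arm: Moves the arm, as the interface text tells. Its arguments: {"type":"object","properties":{"plan":{"type":"array"},"squeeze":{"type":"number"}},"required":["plan"]}

```bash
ls; mkdir -p pics
python3 - <<'E'
from workcell import ctrl, eyes
import cv2
for n in("scene","top"):
    cv2.imwrite(f"pics/{n}0.png",eyes.camera(n)[:,:,::-1])
    c=eyes.get_calibration(n);print(n,c)
print(ctrl.sense())
E
```

```text
pics
scene {'K': array([[463.99044705,   0.        , 316.52177492],
       [  0.        , 463.99044705, 201.60400915],
       [  0.        ,   0.        ,   1.        ]]), 'rvec': array([ 2.01967268,  1.82075725, -0.47753829]), 'tvec': array([ -66.50850687, -442.9238685 , 1603.66552783])}
top {'K': array([[389.45951254,   0.        , 317.26192871],
       [  0.        , 389.45951254, 205.43147881],
       [  0.        ,   0.        ,   1.        ]]), 'rvec': array([ 2.11553781, -2.12750894,  0.16502476]), 'tvec': array([  22.39613731,  606.13872667, 1223.28396132])}
{'time': 0.1, 'q': array([-1.25968598,  0.60008148, -0.00253027,  1.60004958,  0.00181327,
        0.94291012, -0.0797854 ]), 'dq': array([-0.00070107, -0.00337573,  0.00107135, -0.00074503,  0.00011203,
       -0.0007564 , -0.00185226]), 'joint_torque': array([ 6.29972055e-03, -7.77991533e+01,  1.57025546e+00, -2.58627176e+01,
        1.26540248e-02,  5.49590128e-03, -3.35310983e-05]), 'tcp_pos': array([274.03852672, 670.7883432 , 252.47733032]), 'orientation': array([-6.05228030e-01, -3.08261171e+00,  2.26357782e-03]), 'contact_force': array([0.66831011, 0.1770073 , 0.9208735 ]), 'ft_torque': array([-0.00337784, -0.02980709, -0.03728526]), 'grip_force': 0.0, 'grip_width': 85.45385696498704}
```

View pics/scene0.png

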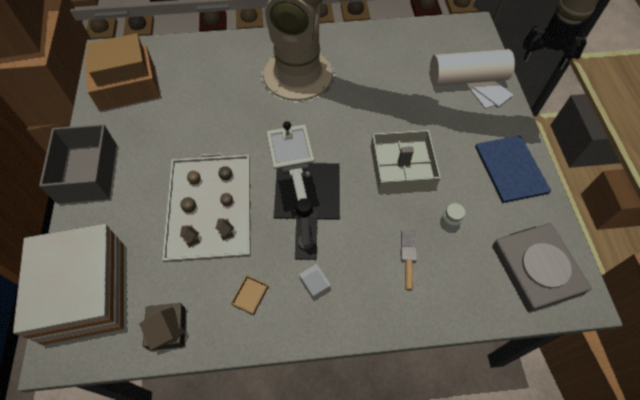

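View pics/top0.png

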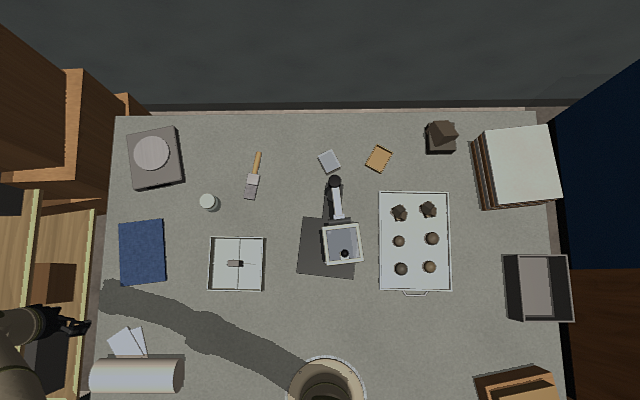

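```bash
cat > h.py <<'E'
import numpy as np, cv2
from scipy.spatial.transform import Rotation as Ro
from workcell import ctrl, eyes
C={n:eyes.get_calibration(n) for n in("scene","top")}
def ray(n,uv):
    c=C[n];R=cv2.Rodrigues(np.array(c["rvec"]))[0]
    d=R.T@np.linalg.inv(c["K"])@np.array([uv[0],uv[1],1.]); return -R.T@c["tvec"],d/np.linalg.norm(d)
def plane(n,uv,z):
    o,d=ray(n,uv); return o+d*(z-o[2])/d[2]
def tri(us,ut):
    A=[];b=[]
    for n,u in(("scene",us),("top",ut)):
        o,d=ray(n,u);P=np.eye(3)-np.outer(d,d);A.append(P);b.append(P@o)
    return np.linalg.lstsq(np.vstack(A),np.hstack(b),rcond=None)[0]
def proj(n,p):
    c=C[n];return cv2.projectPoints(np.float64([p]),c["rvec"],c["tvec"],c["K"],None)[0].ravel()
def blobs(m,lo=20,hi=1e9):
    n,l,s,c=cv2.connectedComponentsWithStats(m.astype(np.uint8))
    return [(c[i].round(2),int(s[i][4]),s[i][:4].tolist()) for i in range(1,n) if lo<=s[i][4]<=hi]
def st():
    s=ctrl.sense();R=Ro.from_rotvec(s["orientation"]);M=R.as_matrix()
    print("t%.2f tcp"%s["time"],s["tcp_pos"].round(1),"yaw(tool y)%.3f"%np.arctan2(M[1,1],M[0,1]),"z",M[:,2].round(3),"F",np.round(s["contact_force"],1),"w%.1f g%.1f"%(s["grip_width"],s["grip_force"]),"q",s["q"].round(2))
    return s["tcp_pos"],R
def goto(p,yaw=None):
    """print tool-frame shift /50 and twist /10deg to reach p, tool down, tool y at yaw (mod pi)"""
    t,R=st();sh=R.inv().apply(np.array(p)-t)/50
    out="shift "+str(sh.round(3))
    if yaw is not None:
        best=None
        for k in(0,np.pi):
            y=np.array([np.cos(yaw+k),np.sin(yaw+k),0]);z=np.array([0,0,-1.])
            T=Ro.from_matrix(np.c_[np.cross(y,z),y,z]);w=(R.inv()*T).as_rotvec()
            if best is None or np.linalg.norm(w)<np.linalg.norm(best):best=w
        out+=" twist "+str((np.degrees(best)/10).round(3))
    print(out)
E
python3 - <<'E'
from h import *
for n in C: print(n,ray(n,(320,200))[0].round())
S=cv2.cvtColor(cv2.imread("pics/scene0.png"),cv2.COLOR_BGR2HSV);T=cv2.cvtColor(cv2.imread("pics/top0.png"),cv2.COLOR_BGR2HSV)
for n,I,b in(("scene",S,(168,155,248,258)),("top",T,(381,195,449,287))):
    x0,y0,x1,y1=b;m=np.zeros(I.shape[:2],bool);m[y0:y1,x0:x1]=I[y0:y1,x0:x1,2]<120
    print(n,*blobs(m),sep="\n ")
# zoom crops
a=cv2.imread("pics/top0.png");b=cv2.imread("pics/scene0.png")
ca=cv2.resize(a[165:300,200:370],None,fx=4.4,fy=4.4,interpolation=cv2.INTER_CUBIC)
cb=cv2.resize(b[110:265,260:450],None,fx=4.2,fy=3.8,interpolation=cv2.INTER_CUBIC)
cv2.imwrite("pics/ca.png",ca[:600,:800]);cv2.imwrite("pics/cb.png",cb[:600,:800])
E
```

```text
scene [1175.  -57. 1179.]
top [ 385.   -5. 1310.]
scene
 (array([209.38, 155.41]), 32, [201, 155, 20, 2])
 (array([194.76, 173.52]), 287, [168, 156, 79, 79])
 (array([225.25, 173.73]), 191, [218, 166, 16, 17])
 (array([193.83, 178.19]), 178, [187, 171, 15, 16])
 (array([226.49, 199.98]), 164, [220, 193, 14, 15])
 (array([188.39, 205.41]), 230, [180, 197, 17, 18])
 (array([225.21, 229.1 ]), 311, [216, 218, 20, 23])
 (array([189.89, 235.64]), 324, [180, 225, 21, 23])
 (array([229.36, 256.18]), 106, [200, 254, 48, 4])
top
 (array([447.3 , 227.37]), 92, [446, 195, 3, 71])
 (array([427.56, 209.28]), 221, [419, 201, 18, 17])
 (array([398.61, 212.71]), 207, [390, 204, 17, 18])
 (array([431.09, 238.06]), 162, [424, 232, 15, 13])
 (array([398.09, 240.82]), 116, [392, 235, 13, 12])
 (array([428.41, 266.36]), 132, [422, 261, 14, 12])
 (array([400.27, 268.39]), 148, [394, 262, 14, 14])
```

View pics/ca.png

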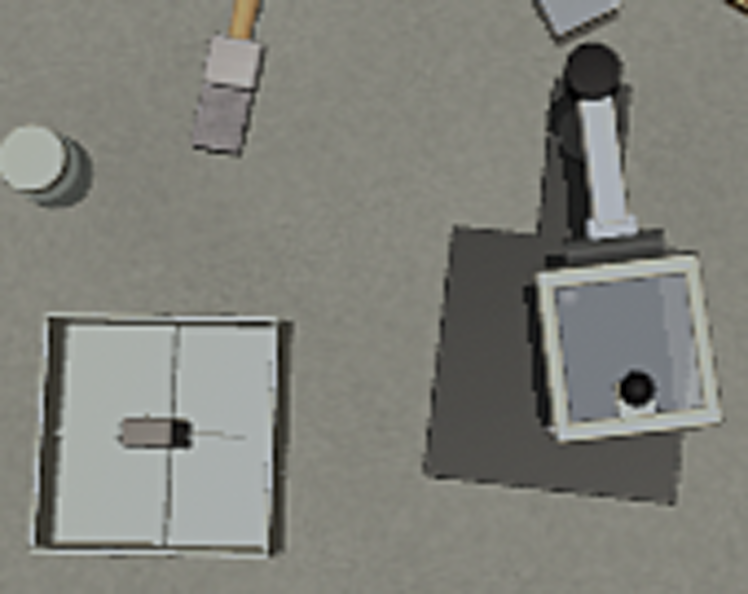

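View pics/cb.png

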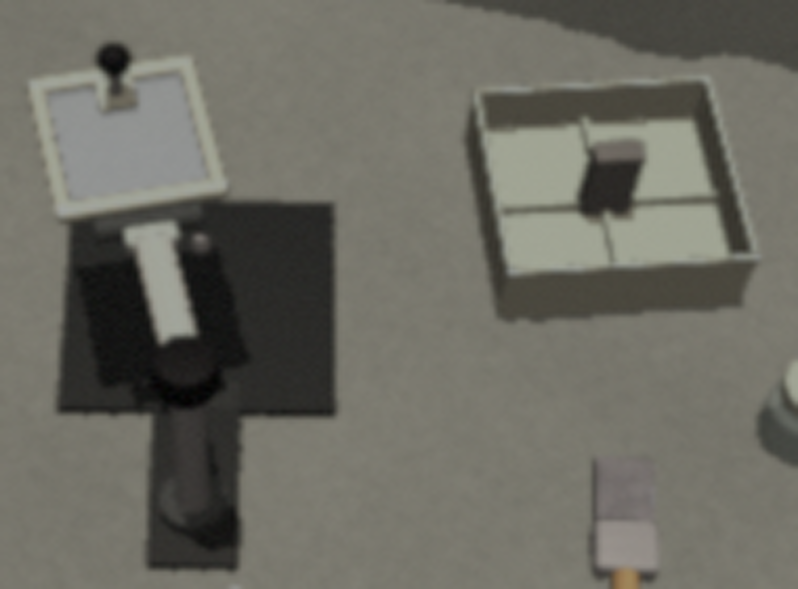

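Run:
```python
from h import *
tc=lambda u:(u[0]/4.4+200-.39,u[1]/4.4+165-.39); sc=lambda u:(u[0]/4.2+260-.38,u[1]/3.8+110-.37)
print("platform", [plane("top",tc(u),10)[:2].round(1) for u in((456,228),(425,474),(674,503))])
print("platform scene", [plane("scene",sc(u),10)[:2].round(1) for u in((333,203),(335,411),(58,411))])
print("tubrim top", [plane("top",tc(u),66)[:2].round(1) for u in((48,315),(280,318),(270,553),(33,550))])
print("tubrim scene", [plane("scene",sc(u),66)[:2].round(1) for u in((475,90),(708,79),(757,258),(510,272))])
print("knob",tri(sc((114,58)),tc((637,389))).round(1), "knob top@260",plane("top",tc((637,389)),260).round(1))
print("hub top@232",plane("top",tc((593,70)),232).round(1))
print("grip top@95",plane("top",tc((146,433)),95).round(1))
s=[(225.25,173.73),(193.83,178.19),(226.49,199.98),(188.39,205.41),(225.21,229.1),(189.89,235.64)]
t=[(400.27,268.39),(428.41,266.36),(398.09,240.82),(431.09,238.06),(398.6,212.7),(427.56,209.28)]
for a,b in zip(s,t): print("stone",tri(a,b).round(1),plane("top",b,24).round(1))
```

```text
platform [array([576.5,  67.3]), array([390.6,  90.1]), array([368.6, -95.6])]
platform scene [array([391.8,  94.4]), array([577.6,  71.9]), array([ 558.3, -114.2])]
tubrim top [array([506. , 362.6]), array([502.8, 192.4]), array([335.4, 196.2]), array([338., 366.])]
tubrim scene [array([332.9, 201.8]), array([339.3, 370.1]), array([507.9, 365.8]), array([502.9, 197.7])]
knob [439.5 -55.  270.1] knob top@260 [439.9 -57.  260. ]
hub top@232 [646.2 -33.3 232. ]
grip top@95 [419.5 280.9  95. ]
stone [ 401.9 -248.5   20.7] [ 401.8 -249.3   24. ]
stone [ 408.  -340.5   20.5] [ 407.9 -340.5   24. ]
stone [ 491.7 -245.5   19.6] [ 491.3 -245.8   24. ]
stone [ 499.9 -353.4   22.3] [ 499.8 -354.2   24. ]
stone [ 585.3 -250.2   20.9] [ 584.8 -251.2   24. ]
stone [ 596.  -346.6   22.1] [ 595.7 -347.7   24. ]
```

Run:
```python
from h import *
goto((450,300,360),1.68)
```

```text
t0.10 tcp [274.  670.8 252.5] yaw(tool y)1.183 z [-0.    -0.001 -1.   ] F [0.7 0.2 0.9] w85.5 g0.0 q [-1.26  0.6  -0.    1.6   0.    0.94 -0.08]
shift [-6.062 -5.538 -2.142] twist [-8.000e-03 -1.000e-03 -2.847e+00]
```

>>> {"fn": "jog_arm", "kwargs": {"plan": [{"translation": [0, 0, -0.8], "twist": [0, 0, -0.95], "jaw": 50}, {"translation": [0, 0, -0.8], "twist": [0, 0, -0.95], "jaw": 50}, {"translation": [0, 0, -0.6], "twist": [0, 0, -0.95], "jaw": 50}, {"translation": [0, 0, 0], "twist": [0, 0, 0], "jaw": 50}]}}

```text
time: 0.6
tcp_pos: [274.7, 671.8, 365.8]
orientation: [-0.173, 3.135, 0.006]
contact_force: [0.1, -0.7, -0.7]
grip_width: 50.1
grip_force: 0.0
```

Run:
```python
from h import *
goto((470,300,360),1.68)
goto((440,-56,360),1.68)
```

```text
t0.60 tcp [274.7 671.8 365.8] yaw(tool y)1.681 z [ 0.001  0.004 -1.   ] F [ 0.1 -0.7 -0.7] w50.1 g0.0 q [-1.18  0.52 -0.14  1.46  0.07  1.16  0.36]
shift [-3.063 -7.822  0.092] twist [0.021 0.009 0.007]
t0.60 tcp [274.7 671.8 365.8] yaw(tool y)1.681 z [ 0.001  0.004 -1.   ] F [ 0.1 -0.7 -0.7] w50.1 g0.0 q [-1.18  0.52 -0.14  1.46  0.07  1.16  0.36]
shift [ -1.682 -14.832   0.064] twist [0.021 0.009 0.007]
```

>>> {"fn": "jog_arm", "kwargs": {"plan": [{"translation": [-0.4, -0.97, 0], "twist": [0, 0, 0], "jaw": 50}, {"translation": [-0.4, -0.97, 0], "twist": [0, 0, 0], "jaw": 50}, {"translation": [-0.4, -0.97, 0], "twist": [0, 0, 0], "jaw": 50}, {"translation": [-0.4, -0.97, 0], "twist": [0, 0, 0], "jaw": 50}, {"translation": [-0.4, -0.97, 0], "twist": [0, 0, 0], "jaw": 50}, {"translation": [-0.4, -0.97, 0], "twist": [0, 0, 0], "jaw": 50}, {"translation": [-0.4, -0.97, 0], "twist": [0, 0, 0], "jaw": 50}, {"translation": [-0.3, -0.97, 0], "twist": [0, 0, 0], "jaw": 50}]}}

```text
time: 1.6
tcp_pos: [471.1, 300.4, 362.1]
orientation: [0.168, -3.136, 0.002]
contact_force: [0.5, -0.3, -0.1]
grip_width: 50.0
grip_force: 0.0
```

>>> {"fn": "jog_arm", "kwargs": {"plan": [{"translation": [0.2, -0.97, 0], "twist": [0, 0, 0], "jaw": 50}, {"translation": [0.2, -0.97, 0], "twist": [0, 0, 0], "jaw": 50}, {"translation": [0.2, -0.97, 0], "twist": [0, 0, 0], "jaw": 50}, {"translation": [0.2, -0.97, 0], "twist": [0, 0, 0], "jaw": 50}, {"translation": [0.2, -0.97, 0], "twist": [0, 0, 0], "jaw": 50}, {"translation": [0.2, -0.97, 0], "twist": [0, 0, 0], "jaw": 50}, {"translation": [0.2, -0.97, 0], "twist": [0, 0, 0], "jaw": 50}, {"translation": [0, 0, 0], "twist": [0, 0, 0], "jaw": 50}]}}

```text
time: 2.6
tcp_pos: [437.0, -46.0, 362.6]
orientation: [0.16, -3.136, 0.001]
contact_force: [0.4, 0.6, -0.5]
grip_width: 50.2
grip_force: 0.0
```

Run:
```python
from h import *
goto((440,-56,272),1.68)
```

```text
t2.60 tcp [437.  -46.  362.6] yaw(tool y)1.673 z [-0.001 -0.001 -1.   ] F [ 0.4  0.6 -0.5] w50.2 g0.0 q [-0.14  0.12  0.13  2.08 -0.02  0.95  1.67]
shift [-0.041 -0.203  1.812] twist [-0.004 -0.009 -0.043]
```

>>> {"fn": "jog_arm", "kwargs": {"plan": [{"translation": [-0.04, -0.2, 0.4], "twist": [0, 0, 0], "jaw": 50}, {"translation": [0, 0, 0.5], "twist": [0, 0, 0], "jaw": 50}, {"translation": [0, 0, 0.5], "twist": [0, 0, 0], "jaw": 50}, {"translation": [0, 0, 0.4], "twist": [0, 0, 0], "jaw": 50}, {"translation": [0, 0, 0], "twist": [0, 0, 0], "jaw": 50}]}}

```text
time: 3.22
tcp_pos: [440.3, -51.6, 271.8]
orientation: [0.172, -3.133, -0.0]
contact_force: [-0.6, 0.4, 0.6]
grip_width: 50.2
grip_force: 0.0
```

>>> {"fn": "jog_arm", "kwargs": {"plan": [{"translation": [0, 0, 0], "twist": [0, 0, 0], "jaw": 22}, {"translation": [0, 0, 0], "twist": [0, 0, 0], "jaw": 22}, {"translation": [0, 0, 0], "twist": [0, 0, 0], "jaw": 22}, {"translation": [0, 0, 0], "twist": [0, 0, 0], "jaw": 22}], "squeeze": 20}}

```text
time: 3.72
tcp_pos: [441.5, -52.5, 273.7]
orientation: [-0.172, 3.136, -0.0]
contact_force: [0.6, -0.5, 0.9]
grip_width: 22.0
grip_force: 0.4
```

Run:
```python
from h import *
st()
for n in C: cv2.imwrite(f"pics/{n}1.png",eyes.camera(n)[:,:,::-1])
a=cv2.imread("pics/scene1.png")[60:260,220:440];cv2.imwrite("pics/c1.png",cv2.resize(a,None,fx=3,fy=3,interpolation=cv2.INTER_CUBIC))
```

```text
t3.73 tcp [441.5 -52.5 273.7] yaw(tool y)1.680 z [ 0.001  0.    -1.   ] F [ 0.6 -0.5  0.9] w22.0 g0.4 q [-0.11  0.24  0.12  2.2  -0.04  0.71  1.72]
```

View pics/c1.png

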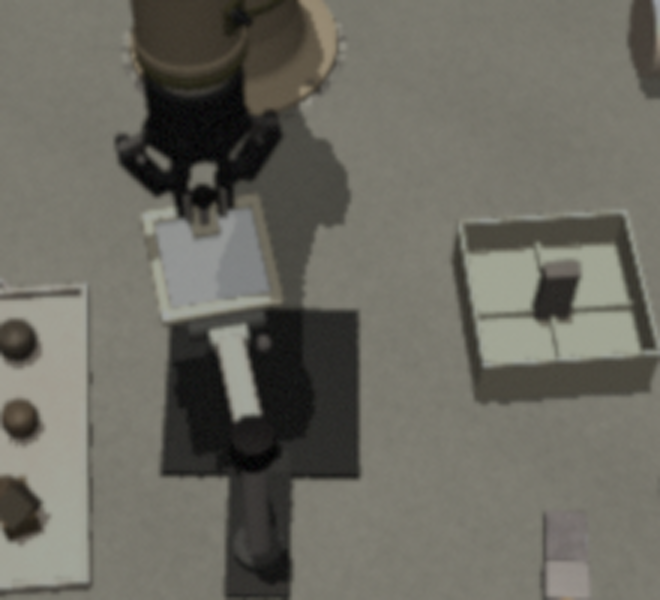

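>>> {"fn": "jog_arm", "kwargs": {"plan": [{"translation": [-0.01, 0.22, 0], "twist": [0, 0, 0.3], "jaw": 23.5}, {"translation": [-0.023, 0.436, 0], "twist": [0, 0, 0.6], "jaw": 23.5}, {"translation": [-0.023, 0.436, 0], "twist": [0, 0, 0.6], "jaw": 23.5}, {"translation": [-0.023, 0.436, 0], "twist": [0, 0, 0.6], "jaw": 23.5}, {"translation": [-0.023, 0.436, 0], "twist": [0, 0, 0.6], "jaw": 23.5}, {"translation": [-0.023, 0.436, 0], "twist": [0, 0, 0.6], "jaw": 23.5}, {"translation": [-0.023, 0.436, 0], "twist": [0, 0, 0.6], "jaw": 23.5}, {"translation": [-0.023, 0.436, 0], "twist": [0, 0, 0.6], "jaw": 23.5}]}}

```text
time: 4.82
tcp_pos: [486.1, 101.3, 273.2]
orientation: [-1.046, -2.962, 0.001]
contact_force: [0.4, -2.1, -0.2]
grip_width: 23.5
grip_force: 0.9
```

```bash
cat >> h.py <<'E'
POST=np.array([647.,-33.]);SY=-0.12
def arm():
    p,R=st();d=p[:2]-POST
    print("R %.1f swivel %.3f"%(np.hypot(*d),((np.pi+SY)-np.arctan2(d[1],d[0])+np.pi)%(2*np.pi)-np.pi))
E
python3 -c "
from h import *
arm()"
```

```text
t4.83 tcp [486.1 101.3 273.2] yaw(tool y)0.892 z [-0.001 -0.    -1.   ] F [ 0.4 -2.1 -0.2] w23.5 g0.9 q [-0.51  0.31  0.24  2.1  -0.11  0.75  0.7 ]
R 209.6 swivel 0.576
```

>>> {"fn": "jog_arm", "kwargs": {"plan": [{"translation": [-0.023, 0.436, 0], "twist": [0, 0, 0.6], "jaw": 23.5}, {"translation": [-0.023, 0.436, 0], "twist": [0, 0, 0.6], "jaw": 23.5}, {"translation": [-0.023, 0.436, 0], "twist": [0, 0, 0.6], "jaw": 23.5}, {"translation": [-0.023, 0.436, 0], "twist": [0, 0, 0.6], "jaw": 23.5}, {"translation": [-0.023, 0.436, 0], "twist": [0, 0, 0.6], "jaw": 23.5}, {"translation": [-0.023, 0.436, 0], "twist": [0, 0, 0.6], "jaw": 23.5}, {"translation": [-0.023, 0.436, 0], "twist": [0, 0, 0.6], "jaw": 23.5}, {"translation": [-0.01, 0.29, 0], "twist": [0, 0, 0.4], "jaw": 23.5}]}}

```text
time: 5.82
tcp_pos: [629.8, 178.4, 272.8]
orientation: [-2.119, -2.318, 0.002]
contact_force: [-1.6, -1.5, 0.4]
grip_width: 23.0
grip_force: 0.8
```

>>> {"fn": "jog_arm", "kwargs": {"plan": [{"translation": [0, 0.07, 0], "twist": [0, 0, 0.1], "jaw": 23.5}, {"translation": [0, 0.07, 0], "twist": [0, 0, 0.1], "jaw": 23.5}, {"translation": [0, 0, 0], "twist": [0, 0, 0], "jaw": 23.5}]}}

```text
time: 6.2
tcp_pos: [636.3, 178.7, 273.2]
orientation: [-2.156, -2.284, 0.0]
contact_force: [-0.6, 0.1, 0.2]
grip_width: 23.9
grip_force: 0.3
```

```bash
python3 -c "
from h import *
arm()"
```

```text
t6.20 tcp [636.3 178.7 273.2] yaw(tool y)0.058 z [-0.  0. -1.] F [-0.6  0.1  0.2] w23.9 g0.3 q [-0.65  0.53  0.45  1.75 -0.28  0.92 -0.02]
R 212.0 swivel 1.400
```

>>> {"fn": "jog_arm", "kwargs": {"plan": [{"translation": [0, 0.1, 0], "twist": [0, 0, 0.14], "jaw": 23.5}, {"translation": [0, 0.1, 0], "twist": [0, 0, 0.14], "jaw": 23.5}, {"translation": [0, 0.1, 0], "twist": [0, 0, 0.14], "jaw": 23.5}, {"translation": [0, 0, 0], "twist": [0, 0, 0], "jaw": 23.5}]}}

```text
time: 6.7
tcp_pos: [652.4, 179.2, 273.4]
orientation: [2.239, 2.202, 0.001]
contact_force: [-0.3, -1.0, 0.1]
grip_width: 23.4
grip_force: 0.0
```

>>> {"fn": "jog_arm", "kwargs": {"plan": [{"translation": [0, 0.05, 0], "twist": [0, 0, 0.07], "jaw": 23.5}, {"translation": [0, 0, 0], "twist": [0, 0, 0], "jaw": 23.5}]}}

```text
time: 6.95
tcp_pos: [654.3, 179.2, 273.4]
orientation: [2.253, 2.189, 0.001]
contact_force: [-0.9, -0.3, 0.6]
grip_width: 23.3
grip_force: 0.2
```

>>> {"fn": "jog_arm", "kwargs": {"plan": [{"translation": [0, 0.05, 0], "twist": [0, 0, 0.07], "jaw": 23.5}, {"translation": [0, 0, 0], "twist": [0, 0, 0], "jaw": 23.5}]}}

```text
time: 7.2
tcp_pos: [656.1, 179.2, 273.1]
orientation: [-2.265, -2.175, 0.001]
contact_force: [-2.8, -0.1, 1.2]
grip_width: 23.7
grip_force: 1.9
```

```bash
python3 -c "
from h import *
arm()"
```

```text
t7.20 tcp [656.1 179.2 273.1] yaw(tool y)-0.041 z [-0.001  0.    -1.   ] F [-2.8 -0.1  1.2] w23.7 g1.9 q [-0.65  0.56  0.48  1.71 -0.31  0.95 -0.09]
R 212.4 swivel 1.494
```

>>> {"fn": "jog_arm", "kwargs": {"plan": [{"translation": [0, 0.04, 0], "twist": [0, 0, 0.05], "jaw": 23.5}, {"translation": [0, 0, 0], "twist": [0, 0, 0], "jaw": 23.5}]}}

```text
time: 7.45
tcp_pos: [656.6, 179.4, 272.5]
orientation: [-2.273, -2.164, 0.005]
contact_force: [-9.5, 0.3, 1.6]
grip_width: 23.4
grip_force: 4.5
```

>>> {"fn": "jog_arm", "kwargs": {"plan": [{"translation": [0, 0, 0], "twist": [0, 0, 0], "jaw": 45}, {"translation": [0, 0, 0], "twist": [0, 0, 0], "jaw": 45}, {"translation": [0, 0, -0.5], "twist": [0, 0, 0], "jaw": 45}, {"translation": [0, 0, -0.7], "twist": [0, 0, 0], "jaw": 45}, {"translation": [0, 0, -0.7], "twist": [0, 0, 0], "jaw": 45}, {"translation": [0, 0, 0], "twist": [0, 0, 0], "jaw": 45}]}}

```text
time: 8.2
tcp_pos: [660.3, 178.8, 371.6]
orientation: [2.274, 2.164, 0.009]
contact_force: [-0.3, -0.5, -0.5]
grip_width: 45.1
grip_force: 0.0
```

Run:
```python
from h import *
arm()
for n in C: cv2.imwrite(f"pics/{n}2.png",eyes.camera(n)[:,:,::-1])
a=cv2.imread("pics/scene2.png")[60:260,220:480];b=cv2.imread("pics/top2.png")[165:300,190:450]
cv2.imwrite("pics/c2.png",cv2.resize(np.vstack([a,b]),None,fx=1.78,fy=1.78,interpolation=cv2.INTER_CUBIC)[:600])
```

```text
t8.20 tcp [660.3 178.8 371.6] yaw(tool y)-0.050 z [ 0.006  0.002 -1.   ] F [-0.3 -0.5 -0.5] w45.1 g0.0 q [-0.68  0.48  0.52  1.59 -0.26  1.13 -0.15]
R 212.2 swivel 1.514
```

View pics/c2.png

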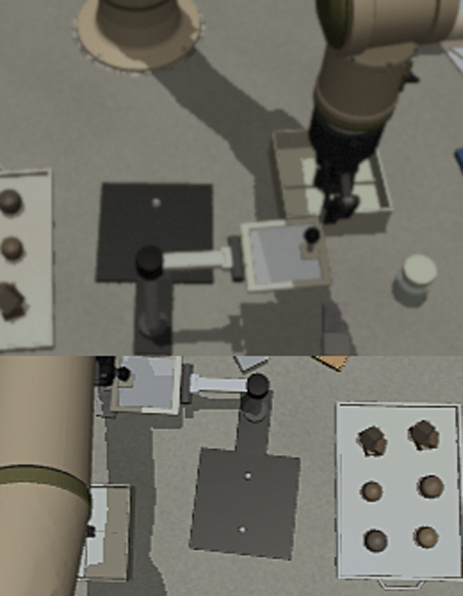

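Run:
```python
from h import *
T=cv2.imread("pics/top2.png").astype(float).mean(2);S=cv2.imread("pics/scene2.png").astype(float).mean(2)
for n,I,(x0,y0,x1,y1) in(("top",T,(322,225,338,270)),("scene",S,(290,165,330,210))):
    sub=I[y0:y1,x0:x1];m=np.zeros(I.shape,bool);m[y0:y1,x0:x1]=sub>np.median(sub)+25
    for b in blobs(m,2,60): print(n,b,plane(n,b[0],21).round(1))
goto((420.5,281.6,250),-0.02)
```

```text
top (array([329.  , 231.71]), 7, [328, 231, 3, 3]) [523.1 -19.   21. ]
top (array([325.71, 262.  ]), 7, [325, 261, 3, 3]) [423.5  -7.4  21. ]
scene (array([307.5 , 173.22]), 18, [306, 171, 4, 5]) [425.6  -4.4  21. ]
t8.30 tcp [658.8 179.1 368.5] yaw(tool y)-0.049 z [ 0.001  0.    -1.   ] F [-1.   1.1 -0.8] w45.4 g0.0 q [-0.68  0.49  0.52  1.59 -0.26  1.13 -0.15]
shift [ 1.813 -4.864  2.365] twist [ 0.006 -0.003 -0.167]
```

>>> {"fn": "jog_arm", "kwargs": {"plan": [{"translation": [0.3, -0.82, 0], "twist": [0, 0, -0.16], "jaw": 60}, {"translation": [0.3, -0.82, 0], "twist": [0, 0, 0], "jaw": 60}, {"translation": [0.3, -0.82, 0.2], "twist": [0, 0, 0], "jaw": 60}, {"translation": [0.3, -0.82, 0.4], "twist": [0, 0, 0], "jaw": 60}, {"translation": [0.3, -0.82, 0.6], "twist": [0, 0, 0], "jaw": 60}, {"translation": [0.3, -0.78, 0.6], "twist": [0, 0, 0], "jaw": 60}, {"translation": [0, 0, 0.55], "twist": [0, 0, 0], "jaw": 60}, {"translation": [0, 0, 0], "twist": [0, 0, 0], "jaw": 60}]}}

```text
time: 9.3
tcp_pos: [415.8, 274.9, 249.0]
orientation: [2.244, 2.198, -0.007]
contact_force: [0.1, -0.8, 1.2]
grip_width: 60.0
grip_force: 0.0
```

Run:
```python
from h import *
goto((420.5,281.6,85),-0.02)
for n in C: cv2.imwrite(f"pics/{n}3.png",eyes.camera(n)[:,:,::-1])
a=cv2.imread("pics/scene3.png")[100:230,340:470]
cv2.imwrite("pics/c3.png",cv2.resize(a,None,fx=4,fy=4,interpolation=cv2.INTER_CUBIC))
```

```text
t9.30 tcp [415.8 274.9 249. ] yaw(tool y)-0.021 z [-0.003 -0.003 -1.   ] F [ 0.1 -0.8  1.2] w60.0 g0.0 q [-1.04  0.36  0.46  2.13 -0.24  0.7  -0.44]
shift [0.147 0.101 3.279] twist [-0.017  0.019 -0.003]
```

View pics/c3.png

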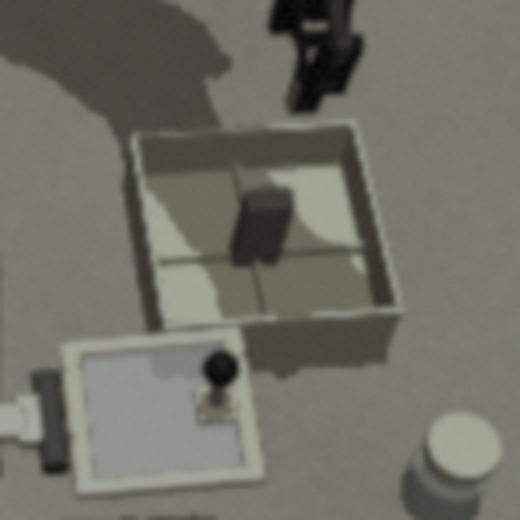

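>>> {"fn": "jog_arm", "kwargs": {"plan": [{"translation": [0.14, 0.1, 0.5], "twist": [0, 0, 0], "jaw": 60}, {"translation": [0, 0, 0.7], "twist": [0, 0, 0], "jaw": 60}, {"translation": [0, 0, 0.7], "twist": [0, 0, 0], "jaw": 60}, {"translation": [0, 0, 0.7], "twist": [0, 0, 0], "jaw": 60}, {"translation": [0, 0, 0.5], "twist": [0, 0, 0], "jaw": 60}, {"translation": [0, 0, 0.2], "twist": [0, 0, 0], "jaw": 60}, {"translation": [0, 0, 0], "twist": [0, 0, 0], "jaw": 60}, {"translation": [0, 0, 0], "twist": [0, 0, 0], "jaw": 60}]}}

```text
time: 10.4
tcp_pos: [422.9, 282.5, 86.8]
orientation: [2.245, 2.197, 0.003]
contact_force: [-0.0, 0.2, -0.7]
grip_width: 59.7
grip_force: 0.0
```

>>> {"fn": "jog_arm", "kwargs": {"plan": [{"translation": [0, 0, 0], "twist": [0, 0, 0], "jaw": 30}, {"translation": [0, 0, 0], "twist": [0, 0, 0], "jaw": 22}, {"translation": [0, 0, 0], "twist": [0, 0, 0], "jaw": 17}, {"translation": [0, 0, 0], "twist": [0, 0, 0], "jaw": 15}, {"translation": [0, 0, 0], "twist": [0, 0, 0], "jaw": 15}, {"translation": [0, 0, 0], "twist": [0, 0, 0], "jaw": 15}], "squeeze": 50}}

```text
time: 11.15
tcp_pos: [421.7, 282.4, 86.4]
orientation: [-2.244, -2.198, 0.0]
contact_force: [-3.3, 1.0, 7.5]
grip_width: 19.6
grip_force: 49.7
```

Run:
```python
from h import *
goto((474,-11.8,150),-0.118)
```

```text
t11.15 tcp [421.7 282.4  86.4] yaw(tool y)-0.021 z [-0.001  0.    -1.   ] F [-3.3  1.   7.5] w19.6 g49.7 q [-0.86  0.63  0.23  2.24 -0.44  0.32 -0.27]
shift [-5.86   1.168 -1.276] twist [-0.004 -0.002  0.557]
```

>>> {"fn": "jog_arm", "kwargs": {"plan": [{"translation": [0, 0, -0.3], "twist": [0, 0, 0], "jaw": 15}, {"translation": [0, 0, -0.5], "twist": [0, 0, 0], "jaw": 15}, {"translation": [0, 0, -0.5], "twist": [0, 0, 0.28], "jaw": 15}, {"translation": [-0.2, 0, -0.2], "twist": [0, 0, 0.28], "jaw": 15}, {"translation": [-0.5, 0.05, 0], "twist": [0, 0, 0], "jaw": 15}, {"translation": [-0.7, 0.1, 0], "twist": [0, 0, 0], "jaw": 15}, {"translation": [-0.7, 0.1, 0], "twist": [0, 0, 0], "jaw": 15}, {"translation": [-0.7, 0.1, 0], "twist": [0, 0, 0], "jaw": 15}]}}

```text
time: 12.15
tcp_pos: [422.9, 139.3, 160.7]
orientation: [2.35, 2.084, -0.001]
contact_force: [1.0, 0.1, -4.8]
grip_width: 19.3
grip_force: 49.6
```

Run:
```python
from h import *
goto((474,-11.2,150),-0.118)
```

```text
t12.15 tcp [422.9 139.3 160.7] yaw(tool y)-0.120 z [-0.    -0.001 -1.   ] F [ 1.   0.1 -4.8] w19.3 g49.6 q [-0.7   0.45  0.35  2.33 -0.37  0.42 -0.16]
shift [-2.865  1.375  0.216] twist [-0.002  0.004 -0.011]
```

>>> {"fn": "jog_arm", "kwargs": {"plan": [{"translation": [-0.6, 0.25, 0], "twist": [0, 0, 0], "jaw": 15}, {"translation": [-0.6, 0.3, 0], "twist": [0, 0, 0], "jaw": 15}, {"translation": [-0.6, 0.3, 0], "twist": [0, 0, 0], "jaw": 15}, {"translation": [-0.5, 0.25, 0], "twist": [0, 0, 0], "jaw": 15}, {"translation": [-0.35, 0.2, 0.1], "twist": [0, 0, 0], "jaw": 15}, {"translation": [-0.2, 0.08, 0.1], "twist": [0, 0, 0], "jaw": 15}, {"translation": [0, 0, 0], "twist": [0, 0, 0], "jaw": 15}, {"translation": [0, 0, 0], "twist": [0, 0, 0], "jaw": 15}]}}

```text
time: 13.15
tcp_pos: [474.5, -7.9, 150.7]
orientation: [-2.348, -2.086, 0.001]
contact_force: [-0.0, -1.5, -4.6]
grip_width: 19.3
grip_force: 49.6
```

Run:
```python
from h import *
goto((474,-11.2,100),-0.118)
for n in C: cv2.imwrite(f"pics/{n}4.png",eyes.camera(n)[:,:,::-1])
a=cv2.imread("pics/scene4.png")[110:240,240:370]
cv2.imwrite("pics/c4.png",cv2.resize(a,None,fx=4.6,fy=4.6,interpolation=cv2.INTER_CUBIC))
```

```text
t13.15 tcp [474.5  -7.9 150.7] yaw(tool y)-0.118 z [-0.001  0.    -1.   ] F [-0.  -1.5 -4.6] w19.3 g49.6 q [-0.31  0.49  0.3   2.27 -0.34  0.42  0.14]
shift [-0.066 -0.002  1.014] twist [-0.005 -0.001 -0.002]
```

View pics/c4.png

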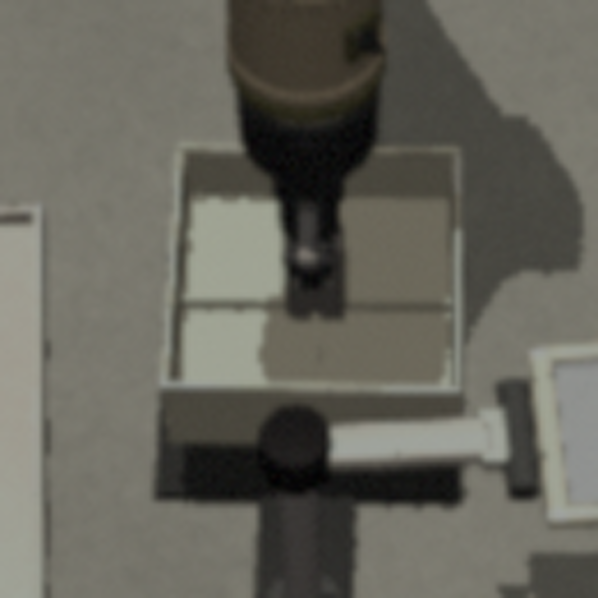

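Run:
```python
from h import *
P=np.array([plane("scene",(u/4.6+240-.39,v/4.6+110-.39),130.3)[:2] for u,v in((180,150),(460,149),(461,388),(163,386))])
print(P.round(1),P.mean(0))
```

```text
[[385.4 -79.6]
 [402.2  89.8]
 [569.4  68.8]
 [550.6 -99.9]] [476.9038451   -5.23673752]
```

>>> {"fn": "jog_arm", "kwargs": {"plan": [{"translation": [-0.08, 0.01, 0.2], "twist": [0, 0, 0], "jaw": 15}, {"translation": [0, 0, 0.3], "twist": [0, 0, 0], "jaw": 15}, {"translation": [0, 0, 0.25], "twist": [0, 0, 0], "jaw": 15}, {"translation": [0, 0, 0], "twist": [0, 0, 0], "jaw": 15}, {"translation": [0, 0, 0], "twist": [0, 0, 0], "jaw": 15}]}}

```text
time: 13.88
tcp_pos: [475.1, -12.7, 113.3]
orientation: [-2.35, -2.085, 0.0]
contact_force: [-0.5, -0.4, -4.3]
grip_width: 19.7
grip_force: 49.6
```

>>> {"fn": "jog_arm", "kwargs": {"plan": [{"translation": [0, 0, 0.08], "twist": [0, 0, 0], "jaw": 15}, {"translation": [0, 0, 0.08], "twist": [0, 0, 0], "jaw": 15}, {"translation": [0, 0, 0], "twist": [0, 0, 0], "jaw": 15}]}}

```text
time: 14.25
tcp_pos: [474.8, -12.5, 105.1]
orientation: [-2.349, -2.085, 0.001]
contact_force: [-0.5, 1.1, -5.5]
grip_width: 19.3
grip_force: 49.7
```

Run:
```python
from h import *
goto((473.5,-12,96.4),-0.118)
```

```text
t14.25 tcp [474.8 -12.5 105.1] yaw(tool y)-0.119 z [-0.001  0.    -1.   ] F [-0.5  1.1 -5.5] w19.3 g49.7 q [-0.24  0.57  0.21  2.3  -0.39  0.31  0.19]
shift [ 0.008 -0.027  0.174] twist [-0.004 -0.    -0.005]
```

No resistance past the peg tops; continuing.

>>> {"fn": "jog_arm", "kwargs": {"plan": [{"translation": [0, 0, 0.06], "twist": [0, 0, 0], "jaw": 15}, {"translation": [0, 0, 0], "twist": [0, 0, 0], "jaw": 15}]}}

```text
time: 14.5
tcp_pos: [473.8, -12.5, 102.0]
orientation: [-2.348, -2.084, 0.003]
contact_force: [-3.6, 1.5, -5.8]
grip_width: 19.3
grip_force: 49.6
```

>>> {"fn": "jog_arm", "kwargs": {"plan": [{"translation": [0, 0, 0.06], "twist": [0, 0, 0], "jaw": 15}, {"translation": [0, 0, 0], "twist": [0, 0, 0], "jaw": 15}]}}

```text
time: 14.75
tcp_pos: [473.8, -12.5, 98.8]
orientation: [-2.348, -2.084, 0.003]
contact_force: [-5.6, 0.6, -6.9]
grip_width: 19.2
grip_force: 49.6
```

>>> {"fn": "jog_arm", "kwargs": {"plan": [{"translation": [0, 0, 0.05], "twist": [0, 0, 0], "jaw": 15}, {"translation": [0, 0, 0], "twist": [0, 0, 0], "jaw": 15}]}}

```text
time: 15.0
tcp_pos: [473.5, -12.5, 96.6]
orientation: [-2.348, -2.084, 0.003]
contact_force: [-7.3, 1.3, -2.4]
grip_width: 19.3
grip_force: 50.1
```

>>> {"fn": "jog_arm", "kwargs": {"plan": [{"translation": [0, -0.02, 0.02], "twist": [0, 0, 0], "jaw": 15}, {"translation": [0, 0, 0], "twist": [0, 0, 0], "jaw": 15}]}}

```text
time: 15.25
tcp_pos: [473.3, -12.5, 96.4]
orientation: [-2.349, -2.085, 0.0]
contact_force: [-7.4, 1.1, 10.0]
grip_width: 19.4
grip_force: 51.9
```

>>> {"fn": "jog_arm", "kwargs": {"plan": [{"translation": [0, 0, 0.02], "twist": [0, 0, 0], "jaw": 15}, {"translation": [0, 0, 0], "twist": [0, 0, 0], "jaw": 15}]}}

```text
time: 15.5
tcp_pos: [473.3, -12.4, 96.3]
orientation: [-2.349, -2.085, -0.001]
contact_force: [-9.8, 1.2, 28.7]
grip_width: 19.4
grip_force: 54.5
```

>>> {"fn": "jog_arm", "kwargs": {"plan": [{"translation": [0, 0, 0], "twist": [0, 0, 0], "jaw": 30}, {"translation": [0, 0, 0], "twist": [0, 0, 0], "jaw": 30}, {"translation": [0, 0, 0], "twist": [0, 0, 0], "jaw": 30}, {"translation": [0, 0, -0.5], "twist": [0, 0, 0], "jaw": 30}, {"translation": [0, 0, -1], "twist": [0, 0, 0], "jaw": 30}, {"translation": [0, 0, -0.8], "twist": [0, 0, 1], "jaw": 60}, {"translation": [0, 0, 0], "twist": [0, 0, 1], "jaw": 60}, {"translation": [0, 0, 0], "twist": [0, 0, 1], "jaw": 60}]}}

```text
time: 16.5
tcp_pos: [474.6, -12.4, 210.5]
orientation: [2.813, 1.398, 0.003]
contact_force: [0.7, -0.1, -0.2]
grip_width: 60.1
grip_force: 0.0
```

>>> {"fn": "jog_arm", "kwargs": {"plan": [{"translation": [0, 0, 0], "twist": [0, 0, 1], "jaw": 66}, {"translation": [0, 0, 0], "twist": [0, 0, 1], "jaw": 66}, {"translation": [0, 0, 0], "twist": [0, 0, 1], "jaw": 66}, {"translation": [0, 0, 0], "twist": [0, 0, 1], "jaw": 66}, {"translation": [0, 0, 0], "twist": [0, 0, 1], "jaw": 66}, {"translation": [0, 0, 0], "twist": [0, 0, 1], "jaw": 66}, {"translation": [0, 0, 0], "twist": [0, 0, 0], "jaw": 66}]}}

```text
time: 17.38
tcp_pos: [474.2, -12.4, 209.5]
orientation: [3.135, -0.184, -0.0]
contact_force: [-0.4, 0.3, -0.3]
grip_width: 65.8
grip_force: 0.0
```

```bash
cat >> h.py <<'E'
def stones():
    """all dark blobs in the drawer triangulated, matched across views"""
    o={}
    for n in("scene","top"):
        I=eyes.camera(n);cv2.imwrite(f"pics/{n}_l.png",I[:,:,::-1]);V=I.max(2)
        poly=np.int32([proj(n,(x,y,4)) for x,y in((340,-190),(340,-400),(642,-412),(642,-190))])
        k=np.zeros(V.shape,np.uint8);cv2.fillPoly(k,[poly],1)
        o[n]=[(b[0],b[1]) for b in blobs((k>0)&(V<120),60,450)]
    for c,a in o["top"]:
        p=plane("top",c,20);u=proj("scene",p)
        if not o["scene"]: print("top only",p.round(1),a);continue
        d,a2=min(o["scene"],key=lambda e:np.hypot(*(e[0]-u)))
        print(("stone %s"%tri(d,c).round(1)) if np.hypot(*(d-u))<8 else "top only %s"%p.round(1),a,a2)
E
python3 - <<'E'
from h import *
goto((473.3,-12.4,200),-1.69)
stones()
E
```

```text
t17.38 tcp [474.2 -12.4 209.5] yaw(tool y)-1.688 z [-0.    -0.001 -1.   ] F [-0.4  0.3 -0.3] w65.8 g0.0 q [-0.7   0.5   0.88  2.24 -0.64  0.67 -1.04]
shift [-0.019  0.002  0.191] twist [0.007 0.    0.01 ]
stone [ 596.  -346.6   22. ] 221 325
stone [ 585.3 -250.3   20.8] 207 310
stone [ 500.  -353.4   22. ] 162 230
stone [ 491.7 -245.5   19.8] 116 163
stone [ 408.1 -340.4   20.6] 131 177
stone [ 401.9 -248.5   20.9] 148 190
```

Run:
```python
from h import *
goto((491.7,-245.5,100),-1.688)
```

```text
t17.48 tcp [474.2 -12.5 209.7] yaw(tool y)-1.686 z [ 0.    -0.001 -1.   ] F [-0.1  0.5 -0.8] w66.1 g0.0 q [-0.7   0.5   0.88  2.24 -0.64  0.67 -1.04]
shift [0.881 4.589 2.196] twist [ 0.003 -0.001  0.014]
```

>>> {"fn": "jog_arm", "kwargs": {"plan": [{"translation": [0.15, 0.8, 0], "twist": [0, 0, 0], "jaw": 66}, {"translation": [0.15, 0.8, 0], "twist": [0, 0, 0], "jaw": 66}, {"translation": [0.15, 0.8, 0.2], "twist": [0, 0, 0], "jaw": 66}, {"translation": [0.15, 0.8, 0.5], "twist": [0, 0, 0], "jaw": 66}, {"translation": [0.15, 0.8, 0.7], "twist": [0, 0, 0], "jaw": 66}, {"translation": [0.13, 0.59, 0.7], "twist": [0, 0, 0], "jaw": 66}, {"translation": [0, 0, 0.1], "twist": [0, 0, 0], "jaw": 66}, {"translation": [0, 0, 0], "twist": [0, 0, 0], "jaw": 66}]}}

```text
time: 18.48
tcp_pos: [490.2, -245.2, 99.8]
orientation: [-3.135, 0.185, 0.001]
contact_force: [-0.0, 0.3, -0.2]
grip_width: 65.7
grip_force: 0.0
```

Run:
```python
from h import *
goto((491.7,-245.5,27),-1.688)
```

```text
t18.48 tcp [ 490.2 -245.2   99.8] yaw(tool y)-1.689 z [-0.001  0.001 -1.   ] F [-0.   0.3 -0.2] w65.7 g0.0 q [-0.03  0.7   0.59  2.15 -0.81  0.52 -0.5 ]
shift [0.032 0.003 1.455] twist [-0.005  0.004 -0.004]
```

>>> {"fn": "jog_arm", "kwargs": {"plan": [{"translation": [0.03, 0, 0.4], "twist": [0, 0, 0], "jaw": 66}, {"translation": [0, 0, 0.5], "twist": [0, 0, 0], "jaw": 66}, {"translation": [0, 0, 0.4], "twist": [0, 0, 0], "jaw": 66}, {"translation": [0, 0, 0.15], "twist": [0, 0, 0], "jaw": 66}, {"translation": [0, 0, 0], "twist": [0, 0, 0], "jaw": 66}]}}

```text
time: 19.1
tcp_pos: [492.4, -245.2, 27.9]
orientation: [-3.136, 0.185, -0.001]
contact_force: [-0.9, -0.4, 0.3]
grip_width: 65.7
grip_force: 0.0
```

>>> {"fn": "jog_arm", "kwargs": {"plan": [{"translation": [0, 0, 0], "twist": [0, 0, 0], "jaw": 50}, {"translation": [0, 0, 0], "twist": [0, 0, 0], "jaw": 43}, {"translation": [0, 0, 0], "twist": [0, 0, 0], "jaw": 39}, {"translation": [0, 0, 0], "twist": [0, 0, 0], "jaw": 35}, {"translation": [0, 0, 0], "twist": [0, 0, 0], "jaw": 30}, {"translation": [0, 0, 0], "twist": [0, 0, 0], "jaw": 30}, {"translation": [0, 0, 0], "twist": [0, 0, 0], "jaw": 30}], "squeeze": 25}}

```text
time: 19.98
tcp_pos: [492.2, -245.9, 27.8]
orientation: [-3.136, 0.187, -0.001]
contact_force: [0.0, 0.6, 6.4]
grip_width: 35.9
grip_force: 24.3
```

>>> {"fn": "jog_arm", "kwargs": {"plan": [{"translation": [0, 0, -0.2], "twist": [0, 0, 0], "jaw": 30}, {"translation": [0, 0, -0.2], "twist": [0, 0, 0], "jaw": 30}, {"translation": [0, 0, 0], "twist": [0, 0, 0], "jaw": 30}]}}

```text
time: 20.35
tcp_pos: [492.4, -245.9, 48.2]
orientation: [3.135, -0.186, 0.002]
contact_force: [-0.4, -0.1, -1.3]
grip_width: 36.0
grip_force: 25.1
```

Run:
```python
from h import *
c=np.array([473.3,-12.4]);a=-0.118;ex=np.array([np.cos(a),np.sin(a)]);ey=np.array([-ex[1],ex[0]])
for sx in(1,-1):
  for sy in(1,-1): print(sx,sy,(c+sx*57*ex+sy*42*ey).round(1))
p=c+57*ex-42*ey
goto((*p,160),-1.688)
for n in C: cv2.imwrite(f"pics/{n}5.png",eyes.camera(n)[:,:,::-1])
a=cv2.imread("pics/scene5.png")[130:270,150:350]
cv2.imwrite("pics/c5.png",cv2.resize(a,None,fx=4,fy=4,interpolation=cv2.INTER_CUBIC))
```

```text
1 1 [534.8  22.6]
1 -1 [525.  -60.8]
-1 1 [421.6  36. ]
-1 -1 [411.8 -47.4]
t20.35 tcp [ 492.4 -245.9   48.2] yaw(tool y)-1.689 z [ 0.001 -0.001 -1.   ] F [-0.4 -0.1 -1.3] w36.0 g25.1 q [ 0.05  0.77  0.48  2.16 -0.9   0.42 -0.43]
shift [ 0.21  -3.751 -2.237] twist [ 0.003 -0.007 -0.008]
```

View pics/c5.png

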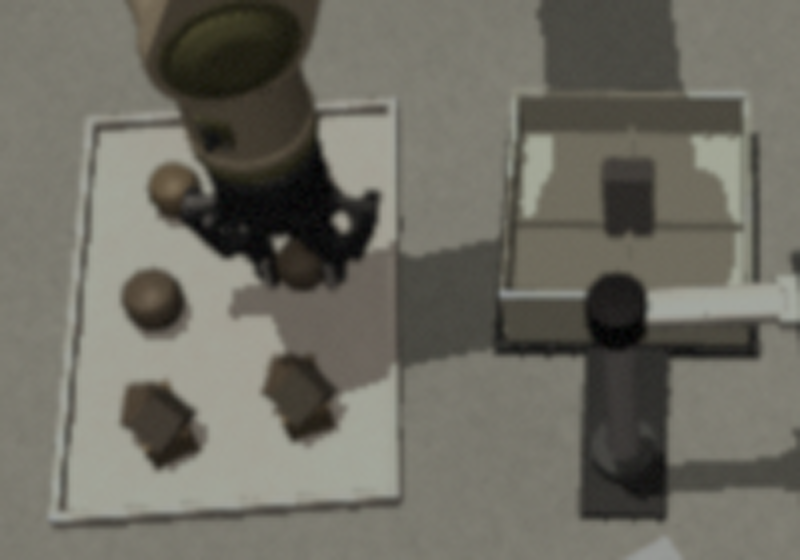

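>>> {"fn": "jog_arm", "kwargs": {"plan": [{"translation": [0, 0, -0.6], "twist": [0, 0, 0], "jaw": 30}, {"translation": [0, 0, -0.8], "twist": [0, 0, 0], "jaw": 30}, {"translation": [0, -0.5, -0.8], "twist": [0, 0, 0], "jaw": 30}, {"translation": [0.1, -0.8, 0], "twist": [0, 0, 0], "jaw": 30}, {"translation": [0.1, -0.8, 0], "twist": [0, 0, 0], "jaw": 30}, {"translation": [0, -0.8, 0], "twist": [0, 0, 0], "jaw": 30}, {"translation": [0, -0.6, 0], "twist": [0, 0, 0], "jaw": 30}, {"translation": [0, -0.25, 0], "twist": [0, 0, 0], "jaw": 30}], "squeeze": 30}}

```text
time: 21.45
tcp_pos: [524.2, -59.0, 156.9]
orientation: [-3.136, 0.183, 0.001]
contact_force: [-0.3, -0.2, -0.8]
grip_width: 35.8
grip_force: 30.1
```

Run:
```python
from h import *
goto((525,-60.8,51),-1.688)
```

```text
t21.45 tcp [524.2 -59.  156.9] yaw(tool y)-1.687 z [-0.001  0.    -1.   ] F [-0.3 -0.2 -0.8] w35.8 g30.1 q [-0.49  0.62  0.76  2.17 -0.75  0.63 -0.88]
shift [0.023 0.035 2.118] twist [-0.002  0.005  0.004]
```

>>> {"fn": "jog_arm", "kwargs": {"plan": [{"translation": [0.02, 0.035, 0.5], "twist": [0, 0, 0], "jaw": 30}, {"translation": [0, 0, 0.6], "twist": [0, 0, 0], "jaw": 30}, {"translation": [0, 0, 0.5], "twist": [0, 0, 0], "jaw": 30}, {"translation": [0, 0, 0.3], "twist": [0, 0, 0], "jaw": 30}, {"translation": [0, 0, 0.1], "twist": [0, 0, 0], "jaw": 30}, {"translation": [0, 0, 0], "twist": [0, 0, 0], "jaw": 30}]}}

```text
time: 22.2
tcp_pos: [524.7, -63.7, 57.5]
orientation: [3.136, -0.189, -0.0]
contact_force: [-0.4, -0.2, -0.1]
grip_width: 36.1
grip_force: 30.1
```

>>> {"fn": "jog_arm", "kwargs": {"plan": [{"translation": [0, 0, 0.04], "twist": [0, 0, 0], "jaw": 30}, {"translation": [0, 0, 0.04], "twist": [0, 0, 0], "jaw": 30}, {"translation": [0, 0, 0], "twist": [0, 0, 0], "jaw": 30}]}}

```text
time: 22.58
tcp_pos: [525.3, -63.8, 56.0]
orientation: [-3.136, 0.19, -0.006]
contact_force: [-7.1, 2.8, 38.2]
grip_width: 36.0
grip_force: 46.9
```

Run:
```python
from h import *
goto((525,-60.8,51),-1.688)
```

```text
t22.57 tcp [525.3 -63.8  56. ] yaw(tool y)-1.692 z [ 0.004  0.    -1.   ] F [-7.1  2.8 38.2] w36.0 g46.9 q [-0.31  0.75  0.5   2.21 -0.96  0.41 -0.71]
shift [-0.014 -0.059  0.1  ] twist [-0.003 -0.021 -0.022]
```

>>> {"fn": "jog_arm", "kwargs": {"plan": [{"translation": [0, -0.04, -0.06], "twist": [0, 0, 0], "jaw": 30}, {"translation": [0, 0, 0], "twist": [0, 0, 0], "jaw": 30}]}}

```text
time: 22.82
tcp_pos: [525.7, -60.6, 56.8]
orientation: [-3.136, 0.186, -0.002]
contact_force: [0.4, -0.2, -0.7]
grip_width: 35.7
grip_force: 30.2
```

Run:
```python
from h import *
goto((525,-60.8,51),-1.688);print(ctrl.sense()["ft_torque"])
for n in C: cv2.imwrite(f"pics/{n}6.png",eyes.camera(n)[:,:,::-1])
a=cv2.imread("pics/scene6.png")[110:235,240:370];b=cv2.imread("pics/top6.png")[160:285,270:400]
cv2.imwrite("pics/c6.png",cv2.resize(np.hstack([a,b]),None,fx=3.07,fy=4,interpolation=cv2.INTER_CUBIC))
```

```text
t22.82 tcp [525.7 -60.6  56.8] yaw(tool y)-1.689 z [ 0.001 -0.    -1.   ] F [ 0.4 -0.2 -0.7] w35.7 g30.2 q [-0.32  0.75  0.5   2.21 -0.96  0.41 -0.71]
shift [-0.013  0.006  0.115] twist [-0.001 -0.006 -0.008]
[-0.06512396 -0.04030499  0.01801806]
```

View pics/c6.png

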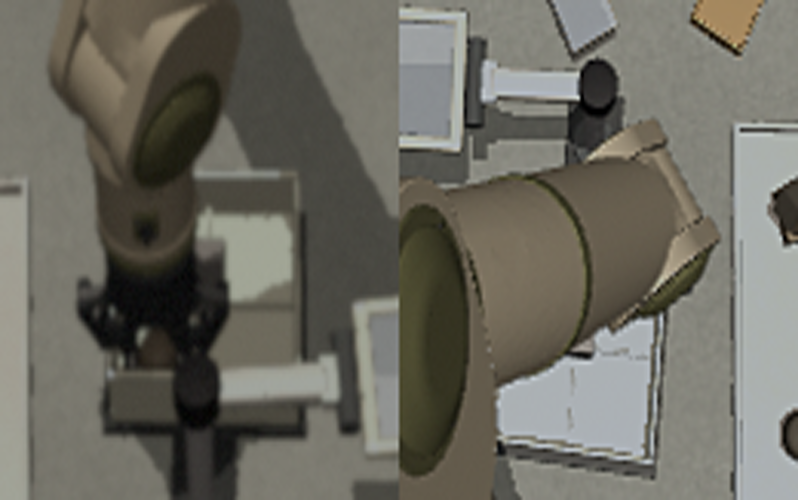

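Run:
```python
from h import *
for z in(22.5,37.9,42.9): print(z,proj("scene",(492.3,-245.7,z)).round(2), proj("top",(492.3,-245.7,z)).round(2))
for f in("scene0","scene5"):
    I=cv2.imread(f"pics/{f}.png").max(2)
    for c in(223,225,227): print(f,c,I[186:212,c])
```

```text
22.5 [225.9  199.65] [397.97 240.56]
37.9 [224.99 196.97] [398.85 240.16]
42.9 [224.68 196.08] [399.13 240.02]
scene0 223 [160 160 160 159 160 159 154 127  94  84  83  86  86  87  82  72  57  49
  62  94 119 136 153 159 160 160]
scene0 225 [160 160 160 159 160 156 139 104  83  85  89  96 101 103  96  78  61  49
  41  50  87 115 135 153 160 160]
scene0 227 [159 159 159 160 160 157 140 105  84  83  84  92  98  99  88  70  56  46
  39  46  73 100 125 151 159 160]
scene5 223 [ 16  11  13  28  42  47  49  49  52  54  56  55  49  42  38  42  68  96
 104 106 105 106 104 105 103 106]
scene5 225 [ 16  16  15  16  23  36  43  50  53  57  57  54  47  42  37  35  57  93
 103 105 105 105 105 106 105 105]
scene5 227 [ 11  10  10  14  15  14  23  38  48  51  50  48  42  40  37  39  64  96
 103 105 105 106 105 105 104 104]
```

>>> {"fn": "jog_arm", "kwargs": {"plan": [{"translation": [0, 0.0, 0.03], "twist": [0, 0, 0], "jaw": 30}, {"translation": [0, 0, 0], "twist": [0, 0, 0], "jaw": 30}]}}

```text
time: 23.18
tcp_pos: [525.4, -60.8, 55.1]
orientation: [-3.136, 0.187, -0.001]
contact_force: [-0.7, 2.0, 10.2]
grip_width: 35.8
grip_force: 35.2
```

Run:
```python
from h import *
st();print(ctrl.sense()["ft_torque"])
```

```text
t23.18 tcp [525.4 -60.8  55.1] yaw(tool y)-1.690 z [ 0.001  0.    -1.   ] F [-0.7  2.  10.2] w35.8 g35.2 q [-0.32  0.75  0.5   2.21 -0.96  0.41 -0.71]
[-0.12668531  0.25547246 -0.04717528]
```

>>> {"fn": "jog_arm", "kwargs": {"plan": [{"translation": [0, 0, -0.08], "twist": [0, 0, 0], "jaw": 30}, {"translation": [0, -0.08, 0], "twist": [0, 0, 0], "jaw": 30}, {"translation": [0, 0, 0.04], "twist": [0, 0, 0], "jaw": 30}, {"translation": [0, 0, 0.04], "twist": [0, 0, 0], "jaw": 30}, {"translation": [0, 0, 0.02], "twist": [0, 0, 0], "jaw": 30}, {"translation": [0, 0, 0], "twist": [0, 0, 0], "jaw": 30}]}}

```text
time: 23.92
tcp_pos: [525.6, -56.8, 53.7]
orientation: [3.136, -0.187, -0.0]
contact_force: [0.9, -0.3, -0.6]
grip_width: 35.7
grip_force: 30.3
```

Run:
```python
from h import *
st();print(ctrl.sense()["ft_torque"])
```

```text
t23.93 tcp [525.6 -56.8  53.7] yaw(tool y)-1.690 z [-0. -0. -1.] F [ 0.9 -0.3 -0.6] w35.7 g30.3 q [-0.32  0.75  0.49  2.21 -0.96  0.41 -0.72]
[ 0.01183423 -0.05272666 -0.00045048]
```

>>> {"fn": "jog_arm", "kwargs": {"plan": [{"translation": [0, -0.02, 0.02], "twist": [0, 0, 0], "jaw": 30}, {"translation": [0, 0, 0.02], "twist": [0, 0, 0], "jaw": 30}, {"translation": [0, 0, 0], "twist": [0, 0, 0], "jaw": 30}]}}

```text
time: 24.3
tcp_pos: [525.9, -55.7, 52.3]
orientation: [-3.136, 0.187, -0.001]
contact_force: [-1.2, 0.9, 7.9]
grip_width: 35.9
grip_force: 33.8
```

>>> {"fn": "jog_arm", "kwargs": {"plan": [{"translation": [0, 0, 0.02], "twist": [0, 0, 0], "jaw": 30}, {"translation": [0, 0, 0], "twist": [0, 0, 0], "jaw": 30}]}}

```text
time: 24.55
tcp_pos: [526.0, -55.8, 52.0]
orientation: [-3.135, 0.188, -0.003]
contact_force: [-4.2, 2.5, 20.1]
grip_width: 36.1
grip_force: 37.4
```

>>> {"fn": "jog_arm", "kwargs": {"plan": [{"translation": [0, 0, -0.025], "twist": [0, 0, 0], "jaw": 30}, {"translation": [0, 0, 0], "twist": [0, 0, 0], "jaw": 37}, {"translation": [0, 0, 0], "twist": [0, 0, 0], "jaw": 39}, {"translation": [0, 0, 0], "twist": [0, 0, 0], "jaw": 41}, {"translation": [0, 0, 0], "twist": [0, 0, 0], "jaw": 42}, {"translation": [0, 0, 0], "twist": [0, 0, 0], "jaw": 42}]}}

```text
time: 25.3
tcp_pos: [525.8, -54.0, 51.9]
orientation: [-3.134, 0.184, 0.001]
contact_force: [0.1, 7.2, 4.4]
grip_width: 41.9
grip_force: 3.5
```

>>> {"fn": "jog_arm", "kwargs": {"plan": [{"translation": [0, 0, -0.1], "twist": [0, 0, 0], "jaw": 42}, {"translation": [0, 0, -0.2], "twist": [0, 0, 0], "jaw": 42}, {"translation": [0, 0, -0.4], "twist": [0, 0, 0], "jaw": 42}, {"translation": [0, 0, -0.7], "twist": [0, 0, 0], "jaw": 42}, {"translation": [0, 0.3, -0.7], "twist": [0, 0, 0], "jaw": 60}, {"translation": [0, 0.8, -0.2], "twist": [0, 0, 0], "jaw": 66}, {"translation": [0, 0.8, 0], "twist": [0, 0, 0], "jaw": 66}, {"translation": [0, 0, 0], "twist": [0, 0, 0], "jaw": 66}]}}

```text
time: 26.3
tcp_pos: [513.9, -153.5, 168.3]
orientation: [3.134, -0.195, 0.003]
contact_force: [0.8, -0.1, -0.0]
grip_width: 65.8
grip_force: 0.0
```

Run:
```python
from h import *
st();stones()
a=cv2.imread("pics/scene_l.png")[110:235,240:370]
cv2.imwrite("pics/c7.png",cv2.resize(a,None,fx=4.6,fy=4.6,interpolation=cv2.INTER_CUBIC))
```

```text
t26.30 tcp [ 513.9 -153.5  168.3] yaw(tool y)-1.695 z [ 0.002 -0.002 -1.   ] F [ 0.8 -0.1 -0. ] w65.8 g0.0 q [-0.31  0.61  0.75  2.14 -0.7   0.65 -0.77]
top only [ 617.2 -203.4   20. ] 108 307
stone [ 596.5 -343.4   22. ] 245 321
top only [ 510.8 -237.6   20. ] 359 307
stone [ 500.  -353.2   22.8] 159 224
stone [ 408.  -340.4   20.6] 130 175
top only [ 401.9 -250.    20. ] 148 175
```

View pics/c7.png

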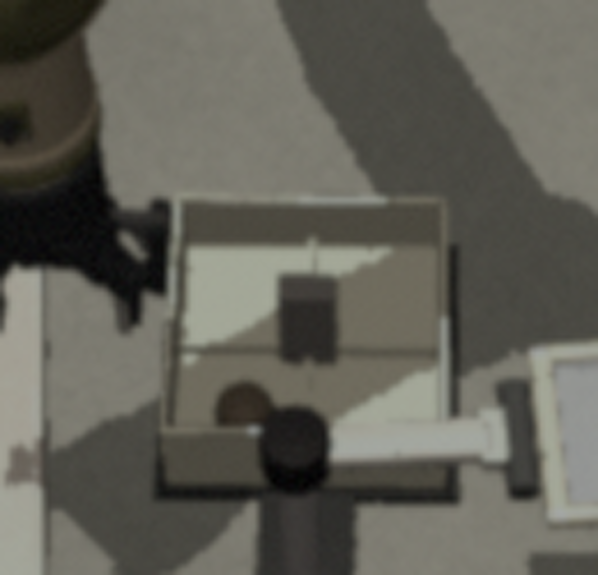

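Run:
```python
from h import *
goto((401.9,-248.5,110),-0.903)
t,R=st();R2=R*Ro.from_rotvec([0,0,np.radians(-45)])
print(R2.inv().apply(np.array([401.9,-248.5,110])-t)/50)
```

```text
t26.40 tcp [ 514.3 -150.2  167.4] yaw(tool y)-1.691 z [ 0.  0. -1.] F [0.3 0.  0.6] w66.0 g0.0 q [-0.31  0.61  0.75  2.14 -0.7   0.65 -0.77]
shift [-1.996  2.222  1.147] twist [-1.000e-03 -1.000e-03 -4.516e+00]
t26.40 tcp [ 514.3 -150.2  167.4] yaw(tool y)-1.691 z [ 0.  0. -1.] F [0.3 0.  0.6] w66.0 g0.0 q [-0.31  0.61  0.75  2.14 -0.7   0.65 -0.77]
[-2.98214478  0.15973196  1.14693289]
```

>>> {"fn": "jog_arm", "kwargs": {"plan": [{"translation": [0, 0, 0], "twist": [0, 0, -0.9], "jaw": 66}, {"translation": [0, 0, 0], "twist": [0, 0, -0.9], "jaw": 66}, {"translation": [0, 0, 0], "twist": [0, 0, -0.9], "jaw": 66}, {"translation": [0, 0, 0], "twist": [0, 0, -0.9], "jaw": 66}, {"translation": [0, 0, 0], "twist": [0, 0, -0.9], "jaw": 66}, {"translation": [-0.75, 0.04, 0], "twist": [0, 0, 0], "jaw": 66}, {"translation": [-0.75, 0.04, 0.2], "twist": [0, 0, 0], "jaw": 66}, {"translation": [-0.75, 0.04, 0.4], "twist": [0, 0, 0], "jaw": 66}]}}

```text
time: 27.4
tcp_pos: [429.8, -223.7, 137.1]
orientation: [2.967, 1.031, 0.001]
contact_force: [0.1, 0.1, -0.8]
grip_width: 66.1
grip_force: 0.0
```

>>> {"fn": "jog_arm", "kwargs": {"plan": [{"translation": [-0.73, 0.04, 0.4], "twist": [0, 0, 0], "jaw": 66}, {"translation": [0, 0, 0.14], "twist": [0, 0, 0], "jaw": 66}, {"translation": [0, 0, 0], "twist": [0, 0, 0], "jaw": 66}]}}

```text
time: 27.78
tcp_pos: [403.0, -247.5, 109.7]
orientation: [-2.967, -1.029, 0.0]
contact_force: [0.8, 0.5, 1.0]
grip_width: 66.2
grip_force: 0.0
```

Run:
```python
from h import *
goto((401.9,-248.5,27),-0.903)
stones()
```

```text
t27.77 tcp [ 403.  -247.5  109.7] yaw(tool y)-0.903 z [-0.001  0.001 -1.   ] F [0.8 0.5 1. ] w66.2 g0.0 q [ 0.2   0.57  0.34  2.3  -0.57  0.34  0.12]
shift [-0.029  0.004  1.654] twist [-0.006 -0.001 -0.003]
stone [ 596.  -346.7   21.9] 221 324
stone [ 585.4 -250.2   21. ] 206 310
```

>>> {"fn": "jog_arm", "kwargs": {"plan": [{"translation": [-0.03, 0, 0.4], "twist": [0, 0, 0], "jaw": 66}, {"translation": [0, 0, 0.5], "twist": [0, 0, 0], "jaw": 66}, {"translation": [0, 0, 0.5], "twist": [0, 0, 0], "jaw": 66}, {"translation": [0, 0, 0.2], "twist": [0, 0, 0], "jaw": 66}, {"translation": [0, 0, 0.04], "twist": [0, 0, 0], "jaw": 66}, {"translation": [0, 0, 0], "twist": [0, 0, 0], "jaw": 66}]}}

```text
time: 28.62
tcp_pos: [401.6, -249.3, 28.6]
orientation: [2.968, 1.028, 0.001]
contact_force: [-0.7, 0.0, -0.0]
grip_width: 66.0
grip_force: 0.0
```

>>> {"fn": "jog_arm", "kwargs": {"plan": [{"translation": [0, 0, 0], "twist": [0, 0, 0], "jaw": 52}, {"translation": [0, 0, 0], "twist": [0, 0, 0], "jaw": 46}, {"translation": [0, 0, 0], "twist": [0, 0, 0], "jaw": 42}, {"translation": [0, 0, 0], "twist": [0, 0, 0], "jaw": 38}, {"translation": [0, 0, 0], "twist": [0, 0, 0], "jaw": 34}, {"translation": [0, 0, 0], "twist": [0, 0, 0], "jaw": 34}, {"translation": [0, 0, 0], "twist": [0, 0, 0], "jaw": 34}], "squeeze": 30}}

```text
time: 29.5
tcp_pos: [401.2, -249.2, 28.5]
orientation: [-2.969, -1.028, -0.001]
contact_force: [0.2, 2.4, 7.3]
grip_width: 40.1
grip_force: 29.2
```

>>> {"fn": "jog_arm", "kwargs": {"plan": [{"translation": [0, 0, -0.2], "twist": [0, 0, 0], "jaw": 34}, {"translation": [0, 0, -0.6], "twist": [0, 0, 0], "jaw": 34}, {"translation": [0, 0, -0.8], "twist": [0, 0, 0], "jaw": 34}, {"translation": [0, 0, -0.8], "twist": [0, 0, 0], "jaw": 34}, {"translation": [0, 0, 0], "twist": [0, 0, 0], "jaw": 34}]}}

```text
time: 30.12
tcp_pos: [402.2, -249.6, 150.6]
orientation: [2.966, 1.027, 0.005]
contact_force: [0.4, 0.5, -1.3]
grip_width: 39.8
grip_force: 30.7
```

```bash
cat >> h.py <<'E'
c0=np.array([473.3,-12.4]);a0=-0.118;ex=np.array([np.cos(a0),np.sin(a0)]);ey=np.array([-ex[1],ex[0]])
def well(sx,sy,r=42.5): return c0+sx*r*ex+sy*r*ey
E
python3 - <<'E'
from h import *
print(well(-1,-1));goto((*well(-1,-1),150),-0.903)
E
```

```text
[426.09217188 -49.60108821]
t30.12 tcp [ 402.2 -249.6  150.6] yaw(tool y)-0.904 z [ 0.004 -0.002 -1.   ] F [ 0.4  0.5 -1.3] w39.8 g30.7 q [ 0.11  0.51  0.47  2.28 -0.54  0.45  0.11]
shift [ 2.85  -2.848  0.006] twist [ 0.023 -0.013 -0.005]
```

>>> {"fn": "jog_arm", "kwargs": {"plan": [{"translation": [0.3, -0.3, -0.05], "twist": [0, 0, 0], "jaw": 34}, {"translation": [0.55, -0.55, 0], "twist": [0, 0, 0], "jaw": 34}, {"translation": [0.55, -0.55, 0], "twist": [0, 0, 0], "jaw": 34}, {"translation": [0.55, -0.55, 0], "twist": [0, 0, 0], "jaw": 34}, {"translation": [0.5, -0.5, 0], "twist": [0, 0, 0], "jaw": 34}, {"translation": [0.3, -0.3, 0], "twist": [0, 0, 0], "jaw": 34}, {"translation": [0.1, -0.1, 0], "twist": [0, 0, 0], "jaw": 34}, {"translation": [0, 0, 0], "twist": [0, 0, 0], "jaw": 34}]}}

```text
time: 31.12
tcp_pos: [425.0, -49.4, 150.3]
orientation: [2.968, 1.028, -0.001]
contact_force: [-0.8, 0.5, -1.5]
grip_width: 40.0
grip_force: 30.7
```

Run:
```python
from h import *
goto((*well(-1,-1),52),-0.903)
```

```text
t31.12 tcp [425.  -49.4 150.3] yaw(tool y)-0.904 z [-0. -0. -1.] F [-0.8  0.5 -1.5] w40.0 g30.7 q [-0.38  0.48  0.51  2.38 -0.62  0.4  -0.24]
shift [0.017 0.017 1.965] twist [ 0.     0.003 -0.005]
```

>>> {"fn": "jog_arm", "kwargs": {"plan": [{"translation": [0.02, 0, 0.4], "twist": [0, 0, 0], "jaw": 34}, {"translation": [0, 0, 0.5], "twist": [0, 0, 0], "jaw": 34}, {"translation": [0, 0, 0.5], "twist": [0, 0, 0], "jaw": 34}, {"translation": [0, 0, 0.3], "twist": [0, 0, 0], "jaw": 34}, {"translation": [0, 0, 0.1], "twist": [0, 0, 0], "jaw": 34}, {"translation": [0, 0, 0.04], "twist": [0, 0, 0], "jaw": 34}, {"translation": [0, 0, 0], "twist": [0, 0, 0], "jaw": 34}]}}

```text
time: 32.0
tcp_pos: [426.1, -48.9, 58.9]
orientation: [2.969, 1.027, 0.001]
contact_force: [-0.1, 0.6, -1.0]
grip_width: 39.6
grip_force: 30.7
```

Run:
```python
from h import *
goto((*well(-1,-1),52),-0.903)
```

```text
t32.00 tcp [426.1 -48.9  58.9] yaw(tool y)-0.905 z [ 0.001 -0.    -1.   ] F [-0.1  0.6 -1. ] w39.6 g30.7 q [-0.12  0.65  0.16  2.42 -0.86  0.12 -0.05]
shift [-0.008  0.011  0.137] twist [ 0.003 -0.002 -0.01 ]
```

>>> {"fn": "jog_arm", "kwargs": {"plan": [{"translation": [0, 0, 0.04], "twist": [0, 0, 0], "jaw": 34}, {"translation": [0, 0, 0.04], "twist": [0, 0, 0], "jaw": 34}, {"translation": [0, 0, 0], "twist": [0, 0, 0], "jaw": 34}]}}

```text
time: 32.38
tcp_pos: [425.9, -48.5, 54.5]
orientation: [2.969, 1.028, 0.0]
contact_force: [0.1, 0.3, -1.5]
grip_width: 39.7
grip_force: 30.7
```

Run:
```python
from h import *
goto((*well(-1,-1),52),-0.903)
```

```text
t32.38 tcp [425.9 -48.5  54.5] yaw(tool y)-0.904 z [ 0. -0. -1.] F [ 0.1  0.3 -1.5] w39.7 g30.7 q [-0.12  0.66  0.15  2.42 -0.92  0.11  0.01]
shift [-0.011  0.019  0.05 ] twist [ 0.    -0.    -0.007]
```

>>> {"fn": "jog_arm", "kwargs": {"plan": [{"translation": [0, 0, 0.03], "twist": [0, 0, 0], "jaw": 34}, {"translation": [0, 0, 0.02], "twist": [0, 0, 0], "jaw": 34}, {"translation": [0, 0, 0], "twist": [0, 0, 0], "jaw": 34}]}}

```text
time: 32.75
tcp_pos: [425.9, -48.6, 52.0]
orientation: [-2.969, -1.027, 0.0]
contact_force: [0.0, 0.9, -1.0]
grip_width: 40.0
grip_force: 30.7
```

Run:
```python
from h import *
goto((*well(-1,-1),52),-0.903);print(ctrl.sense()["q"])
```

```text
t32.75 tcp [425.9 -48.6  52. ] yaw(tool y)-0.904 z [-0.  0. -1.] F [ 0.   0.9 -1. ] w40.0 g30.7 q [-0.12  0.66  0.15  2.42 -0.97  0.11  0.06]
shift [-0.009  0.018 -0.001] twist [-0.     0.001 -0.008]
[-0.12043068  0.6622404   0.14907632  2.42248985 -0.97376595  0.11065808
  0.06395513]
```

>>> {"fn": "jog_arm", "kwargs": {"plan": [{"translation": [0, 0, 0.01], "twist": [0, 0, 0], "jaw": 34}, {"translation": [0, 0, 0], "twist": [0, 0, 0], "jaw": 41}, {"translation": [0, 0, 0], "twist": [0, 0, 0], "jaw": 43}, {"translation": [0, 0, 0], "twist": [0, 0, 0], "jaw": 45}, {"translation": [0, 0, 0], "twist": [0, 0, 0], "jaw": 47}, {"translation": [0, 0, 0], "twist": [0, 0, 0], "jaw": 47}]}}

```text
time: 33.5
tcp_pos: [425.9, -48.6, 51.6]
orientation: [2.969, 1.027, 0.0]
contact_force: [-0.1, 0.6, 0.5]
grip_width: 46.7
grip_force: 0.0
```

>>> {"fn": "jog_arm", "kwargs": {"plan": [{"translation": [0, 0, -0.1], "twist": [0, 0, 0], "jaw": 47}, {"translation": [0, 0, -0.2], "twist": [0, 0, 0], "jaw": 47}, {"translation": [0, 0, -0.4], "twist": [0, 0, 0], "jaw": 47}, {"translation": [0, 0, -0.6], "twist": [0, 0, 0], "jaw": 47}, {"translation": [0, 0, -0.7], "twist": [0, 0, 0], "jaw": 60}, {"translation": [0, 0, 0], "twist": [0, 0, 0], "jaw": 66}]}}

```text
time: 34.25
tcp_pos: [426.6, -48.3, 153.4]
orientation: [2.967, 1.028, 0.005]
contact_force: [-0.6, 0.2, -0.0]
grip_width: 65.9
grip_force: 0.0
```

Run:
```python
from h import *
goto((499.9,-353.4,155),-0.903)
stones()
```

```text
t34.25 tcp [426.6 -48.3 153.4] yaw(tool y)-0.904 z [ 0.003  0.    -1.   ] F [-0.6  0.2 -0. ] w65.9 g0.0 q [-0.46  0.51  0.63  2.38 -0.73  0.44 -0.11]
shift [-2.624  5.701 -0.028] twist [ 0.011 -0.015 -0.003]
stone [ 595.9 -346.7   21.9] 218 327
stone [ 585.4 -250.2   21.1] 205 311
stone [ 500.  -353.3   22.5] 159 230
stone [ 408.1 -340.5   20.3] 129 179
```

>>> {"fn": "jog_arm", "kwargs": {"plan": [{"translation": [-0.3, 0.7, 0], "twist": [0, 0, 0], "jaw": 66}, {"translation": [-0.35, 0.75, 0], "twist": [0, 0, 0], "jaw": 66}, {"translation": [-0.35, 0.75, 0], "twist": [0, 0, 0], "jaw": 66}, {"translation": [-0.35, 0.75, 0], "twist": [0, 0, 0], "jaw": 66}, {"translation": [-0.35, 0.75, 0], "twist": [0, 0, 0], "jaw": 66}, {"translation": [-0.35, 0.75, 0.1], "twist": [0, 0, 0], "jaw": 66}, {"translation": [-0.35, 0.75, 0.4], "twist": [0, 0, 0], "jaw": 66}, {"translation": [-0.22, 0.5, 0.4], "twist": [0, 0, 0], "jaw": 66}]}}

```text
time: 35.35
tcp_pos: [498.7, -355.6, 104.7]
orientation: [-2.969, -1.025, 0.0]
contact_force: [0.6, -0.0, 0.6]
grip_width: 66.1
grip_force: 0.0
```

>>> {"fn": "jog_arm", "kwargs": {"plan": [{"translation": [0, 0, 0], "twist": [0, 0, 0], "jaw": 68}, {"translation": [0, 0, 0], "twist": [0, 0, 0], "jaw": 68}]}}

```text
time: 35.6
tcp_pos: [498.3, -353.0, 105.7]
orientation: [-2.967, -1.026, 0.001]
contact_force: [-0.3, 0.5, 0.8]
grip_width: 67.9
grip_force: 0.0
```

Run:
```python
from h import *
goto((500,-353.3,29),-0.903)
```

```text
t35.60 tcp [ 498.3 -353.   105.7] yaw(tool y)-0.905 z [-0.001  0.002 -1.   ] F [-0.3  0.5  0.8] w67.9 g0.0 q [ 0.17  0.73  0.55  2.   -0.67  0.6   0.27]
shift [0.023 0.029 1.533] twist [-0.013  0.    -0.012]
```

>>> {"fn": "jog_arm", "kwargs": {"plan": [{"translation": [0.02, 0.03, 0.4], "twist": [0, 0, 0], "jaw": 68}, {"translation": [0, 0, 0.5], "twist": [0, 0, 0], "jaw": 68}, {"translation": [0, 0, 0.4], "twist": [0, 0, 0], "jaw": 68}, {"translation": [0, 0, 0.2], "twist": [0, 0, 0], "jaw": 68}, {"translation": [0, 0, 0.03], "twist": [0, 0, 0], "jaw": 68}, {"translation": [0, 0, 0], "twist": [0, 0, 0], "jaw": 68}]}}

```text
time: 36.35
tcp_pos: [500.9, -354.4, 30.4]
orientation: [2.968, 1.027, 0.0]
contact_force: [0.0, 0.0, 0.6]
grip_width: 67.7
grip_force: 0.0
```

>>> {"fn": "jog_arm", "kwargs": {"plan": [{"translation": [0, 0, 0], "twist": [0, 0, 0], "jaw": 54}, {"translation": [0, 0, 0], "twist": [0, 0, 0], "jaw": 48}, {"translation": [0, 0, 0], "twist": [0, 0, 0], "jaw": 44}, {"translation": [0, 0, 0], "twist": [0, 0, 0], "jaw": 40}, {"translation": [0, 0, 0], "twist": [0, 0, 0], "jaw": 35}, {"translation": [0, 0, 0], "twist": [0, 0, 0], "jaw": 35}, {"translation": [0, 0, 0], "twist": [0, 0, 0], "jaw": 35}], "squeeze": 30}}

```text
time: 37.22
tcp_pos: [500.8, -354.0, 30.6]
orientation: [-2.968, -1.028, -0.001]
contact_force: [-1.5, 1.9, 6.3]
grip_width: 42.0
grip_force: 29.6
```

>>> {"fn": "jog_arm", "kwargs": {"plan": [{"translation": [0, 0, -0.2], "twist": [0, 0, 0], "jaw": 35}, {"translation": [0, 0, -0.6], "twist": [0, 0, 0], "jaw": 35}, {"translation": [0, 0, -0.8], "twist": [0, 0, 0], "jaw": 35}, {"translation": [0, 0, -0.9], "twist": [0, 0, 0], "jaw": 35}, {"translation": [0, 0, -0.5], "twist": [0, 0, 0], "jaw": 35}, {"translation": [0, 0, 0], "twist": [0, 0, 0], "jaw": 35}]}}

```text
time: 37.98
tcp_pos: [501.6, -354.8, 182.3]
orientation: [2.966, 1.027, 0.004]
contact_force: [0.4, -0.2, -1.0]
grip_width: 41.6
grip_force: 30.8
```

Run:
```python
from h import *
print(well(1,1));goto((*well(1,1),180),-0.903)
```

```text
[520.50782812  24.80108821]
t37.98 tcp [ 501.6 -354.8  182.3] yaw(tool y)-0.904 z [ 0.003 -0.002 -1.   ] F [ 0.4 -0.2 -1. ] w41.6 g30.8 q [ 0.1   0.64  0.66  1.95 -0.58  0.74  0.2 ]
shift [ 4.991 -5.732  0.033] twist [ 0.021 -0.009 -0.007]
```

>>> {"fn": "jog_arm", "kwargs": {"plan": [{"translation": [0.4, -0.46, 0], "twist": [0, 0, 0], "jaw": 35}, {"translation": [0.65, -0.75, 0], "twist": [0, 0, 0], "jaw": 35}, {"translation": [0.65, -0.75, 0], "twist": [0, 0, 0], "jaw": 35}, {"translation": [0.65, -0.75, 0], "twist": [0, 0, 0], "jaw": 35}, {"translation": [0.65, -0.75, 0], "twist": [0, 0, 0], "jaw": 35}, {"translation": [0.65, -0.75, 0], "twist": [0, 0, 0], "jaw": 35}, {"translation": [0.65, -0.75, 0], "twist": [0, 0, 0], "jaw": 35}, {"translation": [0.5, -0.55, 0], "twist": [0, 0, 0], "jaw": 35}]}}

```text
time: 38.98
tcp_pos: [518.5, 13.1, 179.2]
orientation: [-2.968, -1.03, 0.002]
contact_force: [-0.3, -0.5, -0.3]
grip_width: 41.7
grip_force: 30.8
```

>>> {"fn": "jog_arm", "kwargs": {"plan": [{"translation": [0.2, -0.2, 0], "twist": [0, 0, 0], "jaw": 35}, {"translation": [0, 0, 0], "twist": [0, 0, 0], "jaw": 35}]}}

```text
time: 39.22
tcp_pos: [520.7, 25.0, 179.6]
orientation: [2.968, 1.03, -0.001]
contact_force: [-0.1, -0.8, -0.7]
grip_width: 42.1
grip_force: 30.8
```

Run:
```python
from h import *
goto((*well(1,1),56),-0.903)
```

```text
t39.23 tcp [520.7  25.  179.6] yaw(tool y)-0.903 z [-0.001 -0.001 -1.   ] F [-0.1 -0.8 -0.7] w42.1 g30.8 q [-0.65  0.57  0.73  2.16 -0.64  0.64 -0.36]
shift [-4.000e-03  1.000e-03  2.472e+00] twist [0.001 0.005 0.   ]
```

>>> {"fn": "jog_arm", "kwargs": {"plan": [{"translation": [0, 0, 0.5], "twist": [0, 0, 0], "jaw": 35}, {"translation": [0, 0, 0.6], "twist": [0, 0, 0], "jaw": 35}, {"translation": [0, 0, 0.6], "twist": [0, 0, 0], "jaw": 35}, {"translation": [0, 0, 0.4], "twist": [0, 0, 0], "jaw": 35}, {"translation": [0, 0, 0.2], "twist": [0, 0, 0], "jaw": 35}, {"translation": [0, 0, 0.1], "twist": [0, 0, 0], "jaw": 35}, {"translation": [0, 0, 0], "twist": [0, 0, 0], "jaw": 35}, {"translation": [0, 0, 0], "twist": [0, 0, 0], "jaw": 35}]}}

```text
time: 40.22
tcp_pos: [521.1, 24.7, 60.6]
orientation: [2.969, 1.028, 0.001]
contact_force: [-0.4, -0.4, -1.7]
grip_width: 42.2
grip_force: 30.8
```

Run:
```python
from h import *
goto((*well(1,1),54.2),-0.903)
```

```text
t40.23 tcp [521.1  24.7  60.6] yaw(tool y)-0.904 z [ 0.001  0.    -1.   ] F [-0.4 -0.4 -1.7] w42.2 g30.8 q [-0.45  0.72  0.45  2.22 -0.89  0.38 -0.16]
shift [-0.009 -0.009  0.128] twist [ 0.003 -0.004 -0.008]
```

>>> {"fn": "jog_arm", "kwargs": {"plan": [{"translation": [0, 0, 0.05], "twist": [0, 0, 0], "jaw": 35}, {"translation": [0, 0, 0.05], "twist": [0, 0, 0], "jaw": 35}, {"translation": [0, 0, 0.02], "twist": [0, 0, 0], "jaw": 35}, {"translation": [0, 0, 0], "twist": [0, 0, 0], "jaw": 35}]}}

```text
time: 40.72
tcp_pos: [520.8, 24.8, 53.9]
orientation: [-2.969, -1.028, 0.0]
contact_force: [-0.5, -0.2, -1.0]
grip_width: 42.3
grip_force: 30.8
```

>>> {"fn": "jog_arm", "kwargs": {"plan": [{"translation": [0, 0, 0.015], "twist": [0, 0, 0], "jaw": 35}, {"translation": [0, 0, 0], "twist": [0, 0, 0], "jaw": 35}]}}

```text
time: 40.98
tcp_pos: [520.9, 24.7, 53.6]
orientation: [-2.969, -1.027, -0.001]
contact_force: [-1.4, -0.2, 5.4]
grip_width: 41.6
grip_force: 31.1
```

Touching the floor as predicted. Release.

>>> {"fn": "jog_arm", "kwargs": {"plan": [{"translation": [0, 0, 0], "twist": [0, 0, 0], "jaw": 43}, {"translation": [0, 0, 0], "twist": [0, 0, 0], "jaw": 45}, {"translation": [0, 0, 0], "twist": [0, 0, 0], "jaw": 47}, {"translation": [0, 0, 0], "twist": [0, 0, 0], "jaw": 49}, {"translation": [0, 0, 0], "twist": [0, 0, 0], "jaw": 49}]}}

```text
time: 41.6
tcp_pos: [520.8, 24.8, 53.3]
orientation: [2.969, 1.028, -0.0]
contact_force: [0.1, -0.2, -0.8]
grip_width: 48.8
grip_force: 0.0
```

>>> {"fn": "jog_arm", "kwargs": {"plan": [{"translation": [0, 0, -0.1], "twist": [0, 0, 0], "jaw": 49}, {"translation": [0, 0, -0.2], "twist": [0, 0, 0], "jaw": 49}, {"translation": [0, 0, -0.4], "twist": [0, 0, 0], "jaw": 49}, {"translation": [0, 0, -0.6], "twist": [0, 0, 0], "jaw": 49}, {"translation": [0, 0, -0.7], "twist": [0, 0, 0], "jaw": 60}, {"translation": [0, 0, -0.3], "twist": [0, 0, 0], "jaw": 66}, {"translation": [0, 0, 0], "twist": [0, 0, 0], "jaw": 66}]}}

```text
time: 42.48
tcp_pos: [521.2, 25.1, 169.1]
orientation: [2.968, 1.028, 0.003]
contact_force: [-1.2, 0.2, -1.5]
grip_width: 66.0
grip_force: 0.0
```

Run:
```python
from h import *
goto((408,-340.5,170),-0.903)
stones()
```

```text
t42.48 tcp [521.2  25.1 169.1] yaw(tool y)-0.904 z [ 0.002  0.001 -1.   ] F [-1.2  0.2 -1.5] w66.0 g0.0 q [-0.64  0.58  0.72  2.17 -0.67  0.62 -0.34]
shift [-6.303  4.345 -0.026] twist [ 0.004 -0.011 -0.004]
stone [ 595.9 -346.7   21.7] 218 326
stone [ 585.4 -250.2   21. ] 205 311
stone [ 408.1 -340.5   20. ] 127 181
```

>>> {"fn": "jog_arm", "kwargs": {"plan": [{"translation": [-0.5, 0.34, 0], "twist": [0, 0, 0], "jaw": 66}, {"translation": [-0.72, 0.5, 0], "twist": [0, 0, 0], "jaw": 66}, {"translation": [-0.72, 0.5, 0], "twist": [0, 0, 0], "jaw": 66}, {"translation": [-0.72, 0.5, 0], "twist": [0, 0, 0], "jaw": 66}, {"translation": [-0.72, 0.5, 0], "twist": [0, 0, 0], "jaw": 66}, {"translation": [-0.72, 0.5, 0], "twist": [0, 0, 0], "jaw": 66}, {"translation": [-0.72, 0.5, 0], "twist": [0, 0, 0], "jaw": 66}, {"translation": [-0.72, 0.5, 0], "twist": [0, 0, 0], "jaw": 66}]}}

```text
time: 43.58
tcp_pos: [420.8, -298.5, 167.1]
orientation: [-2.968, -1.027, 0.002]
contact_force: [1.0, 0.1, 0.2]
grip_width: 65.7
grip_force: 0.0
```

>>> {"fn": "jog_arm", "kwargs": {"plan": [{"translation": [-0.72, 0.5, 0.5], "twist": [0, 0, 0], "jaw": 66}, {"translation": [0, 0, 0.5], "twist": [0, 0, -0.8], "jaw": 66}, {"translation": [0, 0, 0], "twist": [0, 0, -1], "jaw": 66}, {"translation": [0, 0, 0], "twist": [0, 0, -1], "jaw": 66}, {"translation": [0, 0, 0], "twist": [0, 0, -1], "jaw": 66}, {"translation": [0, 0, 0], "twist": [0, 0, -1], "jaw": 66}, {"translation": [0, 0, 0], "twist": [0, 0, -1], "jaw": 66}, {"translation": [0, 0, 0], "twist": [0, 0, -1], "jaw": 66}]}}

```text
time: 44.58
tcp_pos: [408.4, -338.9, 117.1]
orientation: [-1.879, -2.516, -0.001]
contact_force: [-0.6, -0.2, 0.1]
grip_width: 66.2
grip_force: 0.0
```

>>> {"fn": "jog_arm", "kwargs": {"plan": [{"translation": [0, 0, 0], "twist": [0, 0, -1], "jaw": 66}, {"translation": [0, 0, 0], "twist": [0, 0, -1], "jaw": 66}, {"translation": [0, 0, 0], "twist": [0, 0, 0], "jaw": 66}]}}

```text
time: 44.95
tcp_pos: [408.3, -339.1, 117.3]
orientation: [-1.424, -2.799, -0.002]
contact_force: [-0.8, -0.9, -0.3]
grip_width: 65.7
grip_force: 0.0
```

Run:
```python
from h import *
goto((408,-340.5,29),0.667)
```

```text
t44.95 tcp [ 408.3 -339.1  117.3] yaw(tool y)0.630 z [-0.001  0.002 -1.   ] F [-0.8 -0.9 -0.3] w65.7 g0.0 q [ 0.51  0.58  0.11  2.16 -0.16  0.41  1.38]
shift [-0.021 -0.022  1.767] twist [ 0.002 -0.011 -0.214]
```

>>> {"fn": "jog_arm", "kwargs": {"plan": [{"translation": [-0.02, -0.02, 0.4], "twist": [0, 0, -0.2], "jaw": 66}, {"translation": [0, 0, 0.5], "twist": [0, 0, 0], "jaw": 66}, {"translation": [0, 0, 0.5], "twist": [0, 0, 0], "jaw": 66}, {"translation": [0, 0, 0.3], "twist": [0, 0, 0], "jaw": 66}, {"translation": [0, 0, 0.06], "twist": [0, 0, 0], "jaw": 66}, {"translation": [0, 0, 0], "twist": [0, 0, 0], "jaw": 66}]}}

```text
time: 45.7
tcp_pos: [408.8, -340.8, 30.4]
orientation: [-1.374, -2.825, 0.0]
contact_force: [1.1, -0.7, 0.3]
grip_width: 66.0
grip_force: 0.0
```

>>> {"fn": "jog_arm", "kwargs": {"plan": [{"translation": [0, 0, 0], "twist": [0, 0, 0], "jaw": 52}, {"translation": [0, 0, 0], "twist": [0, 0, 0], "jaw": 46}, {"translation": [0, 0, 0], "twist": [0, 0, 0], "jaw": 42}, {"translation": [0, 0, 0], "twist": [0, 0, 0], "jaw": 38}, {"translation": [0, 0, 0], "twist": [0, 0, 0], "jaw": 33}, {"translation": [0, 0, 0], "twist": [0, 0, 0], "jaw": 33}, {"translation": [0, 0, 0], "twist": [0, 0, 0], "jaw": 33}], "squeeze": 30}}

```text
time: 46.58
tcp_pos: [408.8, -340.9, 30.9]
orientation: [1.373, 2.825, -0.0]
contact_force: [-0.7, 0.9, 7.0]
grip_width: 38.0
grip_force: 29.1
```

>>> {"fn": "jog_arm", "kwargs": {"plan": [{"translation": [0, 0, -0.2], "twist": [0, 0, 0], "jaw": 33}, {"translation": [0, 0, -0.6], "twist": [0, 0, 0], "jaw": 33}, {"translation": [0, 0, -0.8], "twist": [0, 0, 0], "jaw": 33}, {"translation": [0, 0, -0.9], "twist": [0, 0, 0], "jaw": 33}, {"translation": [0, 0, -0.5], "twist": [0, 0, 0], "jaw": 33}, {"translation": [0, 0, 0], "twist": [0, 0, 0], "jaw": 33}]}}

```text
time: 47.32
tcp_pos: [409.4, -341.1, 182.6]
orientation: [1.371, 2.822, -0.001]
contact_force: [0.3, 0.4, -0.7]
grip_width: 38.0
grip_force: 30.4
```

Run:
```python
from h import *
print(well(-1,1));goto((*well(-1,1),180),0.667)
```

```text
[436.09891179  34.80782812]
t47.33 tcp [ 409.4 -341.1  182.6] yaw(tool y)0.666 z [ 0.004 -0.002 -1.   ] F [ 0.3  0.4 -0.7] w38.0 g30.4 q [ 0.48  0.47  0.15  2.12 -0.13  0.56  1.39]
shift [5.58  5.067 0.037] twist [ 0.008  0.022 -0.003]
```

>>> {"fn": "jog_arm", "kwargs": {"plan": [{"translation": [0.45, 0.4, 0], "twist": [0, 0, 0], "jaw": 33}, {"translation": [0.7, 0.64, 0], "twist": [0, 0, 0], "jaw": 33}, {"translation": [0.7, 0.64, 0], "twist": [0, 0, 0], "jaw": 33}, {"translation": [0.7, 0.64, 0], "twist": [0, 0, 0], "jaw": 33}, {"translation": [0.7, 0.64, 0], "twist": [0, 0, 0], "jaw": 33}, {"translation": [0.7, 0.64, 0], "twist": [0, 0, 0], "jaw": 33}, {"translation": [0.7, 0.64, 0], "twist": [0, 0, 0], "jaw": 33}, {"translation": [0.5, 0.45, 0], "twist": [0, 0, 0], "jaw": 33}]}}

```text
time: 48.32
tcp_pos: [433.3, 8.8, 179.6]
orientation: [-1.37, -2.826, 0.001]
contact_force: [-0.2, 0.1, -1.9]
grip_width: 37.8
grip_force: 30.4
```

>>> {"fn": "jog_arm", "kwargs": {"plan": [{"translation": [0.4, 0.36, 0], "twist": [0, 0, 0], "jaw": 33}, {"translation": [0, 0, 0], "twist": [0, 0, 0], "jaw": 33}]}}

```text
time: 48.58
tcp_pos: [435.3, 35.5, 179.5]
orientation: [-1.367, -2.827, 0.001]
contact_force: [0.1, -0.4, -1.2]
grip_width: 37.8
grip_force: 30.4
```

Run:
```python
from h import *
goto((*well(-1,1),56),0.667)
```

```text
t48.58 tcp [435.3  35.5 179.5] yaw(tool y)0.670 z [-0.001  0.    -1.   ] F [ 0.1 -0.4 -1.2] w37.8 g30.4 q [-0.36  0.39  0.2   2.32 -0.17  0.44  0.65]
shift [-0.022  0.007  2.471] twist [-0.006 -0.005  0.019]
```

>>> {"fn": "jog_arm", "kwargs": {"plan": [{"translation": [-0.02, 0, 0.5], "twist": [0, 0, 0], "jaw": 33}, {"translation": [0, 0, 0.6], "twist": [0, 0, 0], "jaw": 33}, {"translation": [0, 0, 0.6], "twist": [0, 0, 0], "jaw": 33}, {"translation": [0, 0, 0.4], "twist": [0, 0, 0], "jaw": 33}, {"translation": [0, 0, 0.2], "twist": [0, 0, 0], "jaw": 33}, {"translation": [0, 0, 0.1], "twist": [0, 0, 0], "jaw": 33}, {"translation": [0, 0, 0], "twist": [0, 0, 0], "jaw": 33}, {"translation": [0, 0, 0], "twist": [0, 0, 0], "jaw": 33}]}}

```text
time: 49.58
tcp_pos: [436.5, 32.7, 60.8]
orientation: [1.372, 2.825, 0.001]
contact_force: [0.1, -0.9, -0.7]
grip_width: 37.8
grip_force: 30.4
```

Run:
```python
from h import *
goto((*well(-1,1),54.2),0.667)
```

```text
t49.58 tcp [436.5  32.7  60.8] yaw(tool y)0.666 z [ 0.001  0.    -1.   ] F [ 0.1 -0.9 -0.7] w37.8 g30.4 q [-0.24  0.64  0.05  2.4  -0.27  0.11  0.73]
shift [0.038 0.019 0.133] twist [ 0.004  0.003 -0.003]
```

>>> {"fn": "jog_arm", "kwargs": {"plan": [{"translation": [0.04, 0.02, 0.04], "twist": [0, 0, 0], "jaw": 33}, {"translation": [0, 0, 0.05], "twist": [0, 0, 0], "jaw": 33}, {"translation": [0, 0, 0.03], "twist": [0, 0, 0], "jaw": 33}, {"translation": [0, 0, 0], "twist": [0, 0, 0], "jaw": 33}]}}

```text
time: 50.08
tcp_pos: [436.4, 35.2, 55.0]
orientation: [-1.372, -2.826, 0.001]
contact_force: [-0.4, 0.0, -1.6]
grip_width: 37.9
grip_force: 30.4
```

Run:
```python
from h import *
goto((*well(-1,1),54.2),0.667)
```

```text
t50.08 tcp [436.4  35.2  55. ] yaw(tool y)0.667 z [-0.001 -0.    -1.   ] F [-0.4  0.  -1.6] w37.9 g30.4 q [-0.27  0.65  0.08  2.4  -0.48  0.11  0.95]
shift [-0.003 -0.009  0.016] twist [-0.003 -0.001 -0.003]
```

>>> {"fn": "jog_arm", "kwargs": {"plan": [{"translation": [0, 0, 0.025], "twist": [0, 0, 0], "jaw": 33}, {"translation": [0, 0, 0], "twist": [0, 0, 0], "jaw": 33}]}}

```text
time: 50.32
tcp_pos: [436.4, 35.1, 53.9]
orientation: [-1.372, -2.825, 0.0]
contact_force: [-0.1, -0.5, 3.3]
grip_width: 38.1
grip_force: 30.6
```

>>> {"fn": "jog_arm", "kwargs": {"plan": [{"translation": [0, 0, 0], "twist": [0, 0, 0], "jaw": 39}, {"translation": [0, 0, 0], "twist": [0, 0, 0], "jaw": 41}, {"translation": [0, 0, 0], "twist": [0, 0, 0], "jaw": 43}, {"translation": [0, 0, 0], "twist": [0, 0, 0], "jaw": 45}, {"translation": [0, 0, 0], "twist": [0, 0, 0], "jaw": 45}]}}

```text
time: 50.95
tcp_pos: [436.3, 34.9, 53.6]
orientation: [-1.372, -2.825, 0.001]
contact_force: [0.5, 0.4, 0.8]
grip_width: 45.2
grip_force: 0.0
```

>>> {"fn": "jog_arm", "kwargs": {"plan": [{"translation": [0, 0, -0.1], "twist": [0, 0, 0], "jaw": 45}, {"translation": [0, 0, -0.2], "twist": [0, 0, 0], "jaw": 45}, {"translation": [0, 0, -0.4], "twist": [0, 0, 0], "jaw": 45}, {"translation": [0, 0, -0.6], "twist": [0, 0, 0], "jaw": 45}, {"translation": [0, 0, -1], "twist": [0, 0, 0], "jaw": 50}, {"translation": [0, 0, -1], "twist": [0, 0, 0], "jaw": 50}, {"translation": [0, 0, -1], "twist": [0, 0, 0], "jaw": 50}, {"translation": [0, 0, -1], "twist": [0, 0, 0], "jaw": 50}]}}

```text
time: 51.95
tcp_pos: [435.7, 34.7, 320.8]
orientation: [-1.372, -2.825, 0.0]
contact_force: [0.9, 0.5, 0.2]
grip_width: 50.1
grip_force: 0.0
```

Run:
```python
from h import *
goto((500,150,360),0)
for n in C: cv2.imwrite(f"pics/{n}8.png",eyes.camera(n)[:,:,::-1])
a=cv2.imread("pics/scene8.png")[110:235,170:430];b=cv2.imread("pics/top8.png")[165:290,200:460]
cv2.imwrite("pics/c8.png",cv2.resize(np.vstack([a,b]),None,fx=2.39,fy=2.39,interpolation=cv2.INTER_CUBIC))
```

```text
t51.95 tcp [435.7  34.7 320.8] yaw(tool y)0.666 z [-0.001  0.    -1.   ] F [0.9 0.5 0.2] w50.1 g0.0 q [-0.76  0.18  0.66  2.17 -0.15  0.83  0.66]
shift [ 1.019  2.435 -0.784] twist [-0.006 -0.004  3.817]
```

View pics/c8.png

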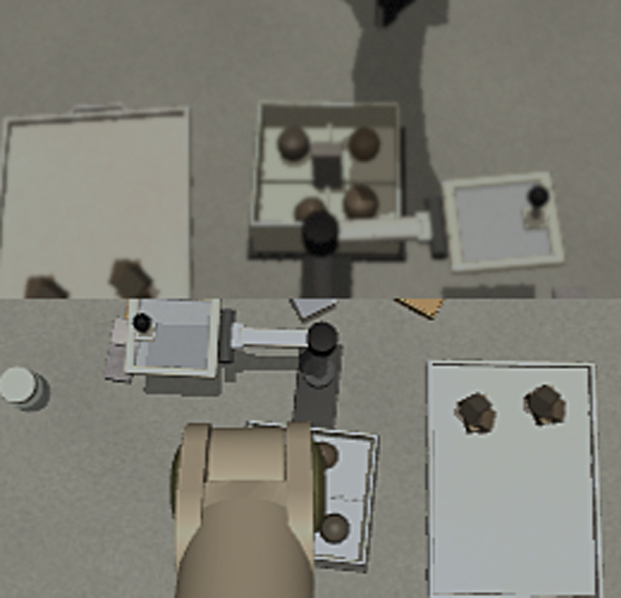

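>>> {"fn": "jog_arm", "kwargs": {"plan": [{"translation": [0, 0, -1], "twist": [0, 0, 0.8], "jaw": 45}, {"translation": [0, 0, 0], "twist": [0, 0, 0.8], "jaw": 45}, {"translation": [0, 0, 0], "twist": [0, 0, 0.8], "jaw": 45}, {"translation": [0, 0, 0], "twist": [0, 0, 0.85], "jaw": 45}, {"translation": [0, 0, 0], "twist": [0, 0, 0.85], "jaw": 45}, {"translation": [0, 0, 0], "twist": [0, 0, 0], "jaw": 45}]}}

```text
time: 52.8
tcp_pos: [435.9, 34.9, 368.5]
orientation: [-2.273, -2.166, 0.002]
contact_force: [-0.2, -0.2, 0.1]
grip_width: 45.1
grip_force: 0.0
```

Run:
```python
from h import *
goto((657,179.4,370),-0.05)
s=cv2.imread("pics/scene8.png");t=cv2.imread("pics/top8.png")
B={}
for n,I,(x0,y0,x1,y1) in(("scene",s,(385,180,405,200)),("top",t,(250,168,268,184))):
    m=np.zeros(I.shape[:2],bool);m[y0:y1,x0:x1]=I[y0:y1,x0:x1].max(2)<60
    B[n]=blobs(m,8);print(n,B[n])
k={n:max(v,key=lambda e:e[1])[0] for n,v in B.items()};print(tri(k["scene"],k["top"]))
```

```text
t52.80 tcp [435.9  34.9 368.5] yaw(tool y)-0.048 z [-0.002  0.    -1.   ] F [-0.2 -0.2  0.1] w45.1 g0.0 q [-0.9   0.12  0.8   2.1  -0.11  0.96 -0.1 ]
shift [ 3.099  4.277 -0.038] twist [-0.01  -0.001  0.011]
scene [(array([394.55, 192.36]), 56, [391, 188, 8, 12])]
top [(array([259.05, 174.74]), 43, [256, 171, 7, 8])]
[656.39710945 176.67926785 265.86536876]
```

>>> {"fn": "jog_arm", "kwargs": {"plan": [{"translation": [0.3, 0.4, 0], "twist": [0, 0, 0], "jaw": 45}, {"translation": [0.5, 0.7, 0], "twist": [0, 0, 0], "jaw": 45}, {"translation": [0.5, 0.7, 0], "twist": [0, 0, 0], "jaw": 45}, {"translation": [0.5, 0.7, 0], "twist": [0, 0, 0], "jaw": 45}, {"translation": [0.5, 0.7, 0], "twist": [0, 0, 0], "jaw": 45}, {"translation": [0.5, 0.7, 0], "twist": [0, 0, 0], "jaw": 45}, {"translation": [0.3, 0.37, 0], "twist": [0, 0, 0], "jaw": 45}, {"translation": [0, 0, 0], "twist": [0, 0, 0], "jaw": 45}]}}

```text
time: 53.8
tcp_pos: [657.9, 180.4, 367.1]
orientation: [-2.27, -2.171, 0.004]
contact_force: [-0.6, -0.9, -0.5]
grip_width: 45.0
grip_force: 0.0
```

Run:
```python
from h import *
goto((656.5,179,270),-0.05)
```

```text
t53.80 tcp [657.9 180.4 367.1] yaw(tool y)-0.045 z [-0.002 -0.001 -1.   ] F [-0.6 -0.9 -0.5] w45.0 g0.0 q [-0.78  0.52  0.7   1.6  -0.36  1.15 -0.04]
shift [-0.027 -0.022  1.943] twist [-0.013  0.006  0.031]
```

>>> {"fn": "jog_arm", "kwargs": {"plan": [{"translation": [0, -0.02, 0.4], "twist": [0, 0, 0], "jaw": 45}, {"translation": [0, 0, 0.5], "twist": [0, 0, 0], "jaw": 45}, {"translation": [0, 0, 0.5], "twist": [0, 0, 0], "jaw": 45}, {"translation": [0, 0, 0.4], "twist": [0, 0, 0], "jaw": 45}, {"translation": [0, 0, 0.08], "twist": [0, 0, 0], "jaw": 45}, {"translation": [0, 0, 0], "twist": [0, 0, 0], "jaw": 45}]}}

```text
time: 54.55
tcp_pos: [656.4, 179.1, 274.8]
orientation: [-2.275, -2.166, 0.001]
contact_force: [0.6, 0.3, 0.2]
grip_width: 45.1
grip_force: 0.0
```

>>> {"fn": "jog_arm", "kwargs": {"plan": [{"translation": [0, 0, 0], "twist": [0, 0, 0], "jaw": 30}, {"translation": [0, 0, 0], "twist": [0, 0, 0], "jaw": 24}, {"translation": [0, 0, 0], "twist": [0, 0, 0], "jaw": 23}, {"translation": [0, 0, 0], "twist": [0, 0, 0], "jaw": 23}], "squeeze": 20}}

```text
time: 55.05
tcp_pos: [655.9, 179.7, 274.4]
orientation: [-2.274, -2.166, 0.002]
contact_force: [-3.7, 1.1, 1.2]
grip_width: 22.9
grip_force: 1.9
```

>>> {"fn": "jog_arm", "kwargs": {"plan": [{"translation": [-0.01, -0.22, 0], "twist": [0, 0, -0.3], "jaw": 23}, {"translation": [-0.023, -0.436, 0], "twist": [0, 0, -0.6], "jaw": 23}, {"translation": [-0.023, -0.436, 0], "twist": [0, 0, -0.6], "jaw": 23}, {"translation": [-0.023, -0.436, 0], "twist": [0, 0, -0.6], "jaw": 23}]}}

```text
time: 55.55
tcp_pos: [581.3, 169.3, 274.7]
orientation: [1.837, 2.547, 0.002]
contact_force: [2.6, -0.4, -1.2]
grip_width: 23.2
grip_force: 0.9
```

```bash
python3 -c "
from h import *
arm()"
```

```text
t55.55 tcp [581.3 169.3 274.7] yaw(tool y)0.321 z [ 0.002  0.    -1.   ] F [ 2.6 -0.4 -1.2] w23.2 g0.9 q [-0.76  0.48  0.56  1.89 -0.33  0.87  0.29]
R 212.7 swivel 1.137
```

>>> {"fn": "jog_arm", "kwargs": {"plan": [{"translation": [-0.023, -0.436, 0], "twist": [0, 0, -0.6], "jaw": 23}, {"translation": [-0.023, -0.436, 0], "twist": [0, 0, -0.6], "jaw": 23}, {"translation": [-0.023, -0.436, 0], "twist": [0, 0, -0.6], "jaw": 23}, {"translation": [-0.023, -0.436, 0], "twist": [0, 0, -0.6], "jaw": 23}, {"translation": [-0.023, -0.436, 0], "twist": [0, 0, -0.6], "jaw": 23}, {"translation": [-0.023, -0.436, 0], "twist": [0, 0, -0.6], "jaw": 23}, {"translation": [-0.023, -0.436, 0], "twist": [0, 0, -0.6], "jaw": 23}, {"translation": [-0.023, -0.436, 0], "twist": [0, 0, -0.6], "jaw": 23}]}}

```text
time: 56.55
tcp_pos: [455.6, 54.8, 274.9]
orientation: [0.642, 3.074, 0.001]
contact_force: [0.7, 1.0, -0.9]
grip_width: 22.9
grip_force: 0.9
```

>>> {"fn": "jog_arm", "kwargs": {"plan": [{"translation": [-0.01, -0.2, 0], "twist": [0, 0, -0.3], "jaw": 23}, {"translation": [-0.01, -0.2, 0], "twist": [0, 0, -0.3], "jaw": 23}, {"translation": [0, 0, 0], "twist": [0, 0, 0], "jaw": 23}]}}

```text
time: 56.92
tcp_pos: [449.0, 35.4, 274.9]
orientation: [0.489, 3.103, 0.0]
contact_force: [0.8, 0.8, 0.2]
grip_width: 23.2
grip_force: 0.0
```

```bash
sed -i 's/^POST=.*/POST=np.array([473.3,-12.4])+175*np.array([np.cos(-.118),np.sin(-.118)]);SY=-0.118/' h.py
python3 - <<'E'
from h import *
arm()
print("post",POST)
goto((*(POST-210*ex),274),np.pi/2-.118)
E
```

```text
t56.92 tcp [449.   35.4 274.9] yaw(tool y)1.258 z [ 0. -0. -1.] F [0.8 0.8 0.2] w23.2 g0.0 q [-0.49  0.25  0.36  2.19 -0.13  0.72  1.21]
R 209.6 swivel 0.215
post [647.08306304 -33.00211159]
t56.92 tcp [449.   35.4 274.9] yaw(tool y)1.258 z [ 0. -0. -1.] F [0.8 0.8 0.2] w23.2 g0.0 q [-0.49  0.25  0.36  2.19 -0.13  0.72  1.21]
shift [-0.071 -0.896  0.018] twist [ 0.     0.002 -1.116]
```

>>> {"fn": "jog_arm", "kwargs": {"plan": [{"translation": [-0.01, -0.22, 0], "twist": [0, 0, -0.3], "jaw": 23}, {"translation": [-0.01, -0.22, 0], "twist": [0, 0, -0.3], "jaw": 23}, {"translation": [-0.01, -0.22, 0], "twist": [0, 0, -0.3], "jaw": 23}, {"translation": [-0.01, -0.2, 0], "twist": [0, 0, -0.22], "jaw": 23}, {"translation": [0, 0, 0], "twist": [0, 0, 0], "jaw": 23}, {"translation": [0, 0, 0], "twist": [0, 0, 0], "jaw": 23}]}}

```text
time: 57.68
tcp_pos: [441.0, -5.8, 274.7]
orientation: [-0.183, -3.136, 0.0]
contact_force: [0.3, -0.9, -0.4]
grip_width: 23.0
grip_force: 0.5
```

Run:
```python
from h import *
arm()
goto((*(POST-209.5*ex),274),np.pi/2-.118)
B={}
for n,(x0,y0,x1,y1) in(("scene",(280,110,320,150)),("top",(315,230,350,265))):
    I=eyes.camera(n);cv2.imwrite(f"pics/{n}9.png",I[:,:,::-1])
```

```text
t57.67 tcp [441.   -5.8 274.7] yaw(tool y)1.454 z [-0. -0. -1.] F [ 0.3 -0.9 -0.4] w23.0 g0.5 q [-0.38  0.24  0.33  2.21 -0.11  0.71  1.48]
R 207.8 swivel 0.013
t57.67 tcp [441.   -5.8 274.7] yaw(tool y)1.454 z [-0. -0. -1.] F [ 0.3 -0.9 -0.4] w23.0 g0.5 q [-0.38  0.24  0.33  2.21 -0.11  0.71  1.48]
shift [ 0.034 -0.054  0.013] twist [-0.002 -0.001  0.007]
```

>>> {"fn": "jog_arm", "kwargs": {"plan": [{"translation": [0, -0.045, 0.05], "twist": [0, 0, 0], "jaw": 23}, {"translation": [0, 0, 0], "twist": [0, 0, 0], "jaw": 22}, {"translation": [0, 0, 0], "twist": [0, 0, 0], "jaw": 19}, {"translation": [0, 0, 0], "twist": [0, 0, 0], "jaw": 19}, {"translation": [0, 0, 0], "twist": [0, 0, 0], "jaw": 19}], "squeeze": 25}}

```text
time: 58.4
tcp_pos: [440.4, -8.3, 272.1]
orientation: [-0.181, -3.136, 0.0]
contact_force: [1.2, 0.9, -2.1]
grip_width: 20.0
grip_force: 24.5
```

Run:
```python
from h import *
arm()
```

```text
t58.40 tcp [440.4  -8.3 272.1] yaw(tool y)1.455 z [-0.001 -0.    -1.   ] F [ 1.2  0.9 -2.1] w20.0 g24.5 q [-0.37  0.24  0.33  2.22 -0.12  0.7   1.49]
R 208.2 swivel 0.001
```

>>> {"fn": "jog_arm", "kwargs": {"plan": [{"translation": [-0.02, 0, -0.04], "twist": [0, 0, 0], "jaw": 19}, {"translation": [0, 0, 0], "twist": [0, 0, 0], "jaw": 19}]}}

```text
time: 58.65
tcp_pos: [441.5, -8.5, 274.2]
orientation: [-0.181, -3.136, 0.0]
contact_force: [2.0, 0.2, -2.8]
grip_width: 20.0
grip_force: 24.7
```

>>> {"fn": "jog_arm", "kwargs": {"plan": [{"translation": [-0.01, 0, -0.03], "twist": [0, 0, 0], "jaw": 19}, {"translation": [0, 0, 0], "twist": [0, 0, 0], "jaw": 19}]}}

```text
time: 58.9
tcp_pos: [442.3, -8.6, 275.8]
orientation: [0.181, 3.136, -0.0]
contact_force: [4.7, 0.9, -5.0]
grip_width: 20.0
grip_force: 24.7
```

>>> {"fn": "jog_arm", "kwargs": {"plan": [{"translation": [-0.01, 0, -0.03], "twist": [0, 0, 0], "jaw": 19}, {"translation": [0, 0, 0], "twist": [0, 0, 0], "jaw": 19}]}}

```text
time: 59.15
tcp_pos: [443.2, -8.7, 277.4]
orientation: [0.181, 3.135, -0.0]
contact_force: [6.7, 0.3, -6.3]
grip_width: 20.3
grip_force: 24.8
```

>>> {"fn": "jog_arm", "kwargs": {"plan": [{"translation": [-0.03, 0, 0], "twist": [0, 0, 0], "jaw": 19}, {"translation": [0, 0, 0], "twist": [0, 0, 0], "jaw": 19}]}}

```text
time: 59.4
tcp_pos: [443.3, -8.7, 277.1]
orientation: [-0.181, -3.134, 0.0]
contact_force: [0.1, 1.3, 0.2]
grip_width: 20.1
grip_force: 25.2
```

>>> {"fn": "jog_arm", "kwargs": {"plan": [{"translation": [-0.01, 0, -0.02], "twist": [0, 0, 0], "jaw": 19}, {"translation": [0, 0, 0], "twist": [0, 0, 0], "jaw": 19}]}}

```text
time: 59.65
tcp_pos: [443.8, -8.8, 278.0]
orientation: [-0.181, -3.134, 0.0]
contact_force: [-1.6, 1.7, -2.5]
grip_width: 20.0
grip_force: 24.9
```

Run:
```python
from h import *
arm()
I={n:eyes.camera(n) for n in C}
for n in I: cv2.imwrite(f"pics/{n}10.png",I[n][:,:,::-1])
a=cv2.imread("pics/scene10.png")[90:220,240:350];b=cv2.imread("pics/top10.png")[165:295,280:390]
cv2.imwrite("pics/c10.png",cv2.resize(np.hstack([a,b]),None,fx=3.6,fy=3.6,interpolation=cv2.INTER_CUBIC))
```

```text
t59.65 tcp [443.8  -8.8 278. ] yaw(tool y)1.455 z [-0.002 -0.    -1.   ] F [-1.6  1.7 -2.5] w20.0 g24.9 q [-0.37  0.23  0.33  2.2  -0.11  0.72  1.49]
R 204.7 swivel 0.001
```

View pics/c10.png

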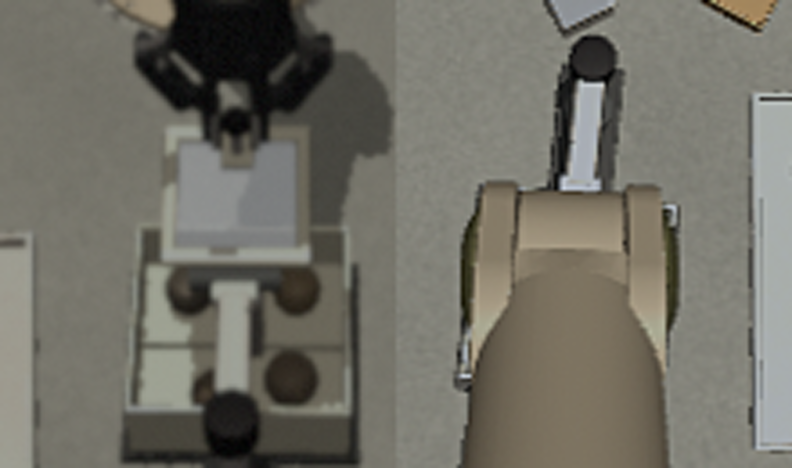

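>>> {"fn": "jog_arm", "kwargs": {"plan": [{"translation": [-0.01, 0, -0.02], "twist": [0, 0, 0], "jaw": 19}, {"translation": [0, 0, 0], "twist": [0, 0, 0], "jaw": 19}]}}

```text
time: 60.0
tcp_pos: [444.5, -8.9, 279.1]
orientation: [-0.181, -3.135, 0.0]
contact_force: [-0.4, 1.1, -3.2]
grip_width: 20.1
grip_force: 25.0
```

>>> {"fn": "jog_arm", "kwargs": {"plan": [{"translation": [-0.005, 0, -0.02], "twist": [0, 0, 0], "jaw": 19}, {"translation": [0, 0, 0], "twist": [0, 0, 0], "jaw": 19}]}}

```text
time: 60.25
tcp_pos: [444.9, -8.9, 279.9]
orientation: [-0.181, -3.135, 0.001]
contact_force: [0.5, 1.1, -7.6]
grip_width: 20.1
grip_force: 24.9
```

Run:
```python
from h import *
arm()
t=np.linspace(-.15,np.radians(35),17)
r=98*np.cos(t)+45*np.sin(t);z=45*np.cos(t)-98*np.sin(t)
print(np.c_[np.diff(r),-np.diff(z)].round(1)/50, (r[-1]-r[0]),(z[-1]-z[0]))
```

```text
t60.25 tcp [444.9  -8.9 279.9] yaw(tool y)1.455 z [-0.001 -0.    -1.   ] F [ 0.5  1.1 -7.6] w20.1 g24.9 q [-0.37  0.23  0.33  2.2  -0.11  0.73  1.49]
R 203.6 swivel 0.001
[[ 0.054  0.088]
 [ 0.05   0.09 ]
 [ 0.046  0.092]
 [ 0.042  0.094]
 [ 0.036  0.096]
 [ 0.032  0.098]
 [ 0.028  0.098]
 [ 0.022  0.1  ]
 [ 0.018  0.1  ]
 [ 0.014  0.102]
 [ 0.008  0.102]
 [ 0.004  0.102]
 [-0.002  0.102]
 [-0.006  0.102]
 [-0.012  0.102]
 [-0.016  0.102]] 15.912990299698095 -78.48828425893251
```

>>> {"fn": "jog_arm", "kwargs": {"plan": [{"translation": [0.054, 0, 0.088], "twist": [0, 0, 0], "jaw": 19}, {"translation": [0.05, 0, 0.09], "twist": [0, 0, 0], "jaw": 19}, {"translation": [0.046, 0, 0.092], "twist": [0, 0, 0], "jaw": 19}, {"translation": [0.042, 0, 0.094], "twist": [0, 0, 0], "jaw": 19}, {"translation": [0.036, 0, 0.096], "twist": [0, 0, 0], "jaw": 19}, {"translation": [0.032, 0, 0.098], "twist": [0, 0, 0], "jaw": 19}, {"translation": [0.028, 0, 0.098], "twist": [0, 0, 0], "jaw": 19}, {"translation": [0.022, 0, 0.1], "twist": [0, 0, 0], "jaw": 19}]}}

```text
time: 61.25
tcp_pos: [429.5, -7.1, 242.0]
orientation: [-0.181, -3.135, 0.0]
contact_force: [-0.6, 0.5, 2.3]
grip_width: 20.0
grip_force: 25.7
```

Run:
```python
from h import *
arm()
```

```text
t61.25 tcp [429.5  -7.1 242. ] yaw(tool y)1.455 z [-0.001 -0.    -1.   ] F [-0.6  0.5  2.3] w20.0 g25.7 q [-0.36  0.27  0.31  2.27 -0.14  0.61  1.51]
R 219.1 swivel 0.000
```

>>> {"fn": "jog_arm", "kwargs": {"plan": [{"translation": [0.018, 0, 0.1], "twist": [0, 0, 0], "jaw": 19}, {"translation": [0.014, 0, 0.1], "twist": [0, 0, 0], "jaw": 19}, {"translation": [0.008, 0, 0.1], "twist": [0, 0, 0], "jaw": 19}, {"translation": [0.004, 0, 0.1], "twist": [0, 0, 0], "jaw": 19}, {"translation": [-0.002, 0, 0.1], "twist": [0, 0, 0], "jaw": 19}, {"translation": [-0.006, 0, 0.1], "twist": [0, 0, 0], "jaw": 19}, {"translation": [-0.01, 0, 0.05], "twist": [0, 0, 0], "jaw": 19}, {"translation": [0, 0, 0], "twist": [0, 0, 0], "jaw": 19}]}}

```text
time: 62.25
tcp_pos: [427.9, -6.9, 209.5]
orientation: [-0.181, -3.134, 0.001]
contact_force: [-1.1, 0.2, -2.0]
grip_width: 20.0
grip_force: 25.5
```

Run:
```python
from h import *
arm()
```

```text
t62.25 tcp [427.9  -6.9 209.5] yaw(tool y)1.455 z [-0.002 -0.    -1.   ] F [-1.1  0.2 -2. ] w20.0 g25.5 q [-0.33  0.33  0.28  2.31 -0.18  0.52  1.55]
R 220.7 swivel 0.000
```

>>> {"fn": "jog_arm", "kwargs": {"plan": [{"translation": [-0.012, 0, 0.09], "twist": [0, 0, 0], "jaw": 19}, {"translation": [-0.015, 0, 0.09], "twist": [0, 0, 0], "jaw": 19}, {"translation": [0, 0, 0], "twist": [0, 0, 0], "jaw": 19}, {"translation": [0, 0, 0], "twist": [0, 0, 0], "jaw": 19}]}}

```text
time: 62.75
tcp_pos: [429.6, -7.1, 200.7]
orientation: [-0.181, -3.135, 0.0]
contact_force: [-1.6, 0.1, -3.1]
grip_width: 20.2
grip_force: 25.5
```

Run:
```python
from h import *
arm()
```

```text
t62.75 tcp [429.6  -7.1 200.7] yaw(tool y)1.455 z [-0.001 -0.    -1.   ] F [-1.6  0.1 -3.1] w20.2 g25.5 q [-0.32  0.35  0.27  2.32 -0.19  0.5   1.56]
R 219.0 swivel 0.001
```

>>> {"fn": "jog_arm", "kwargs": {"plan": [{"translation": [0, 0, 0], "twist": [0, 0, 0], "jaw": 30}, {"translation": [0, 0, 0], "twist": [0, 0, 0], "jaw": 45}, {"translation": [0, 0, 0], "twist": [0, 0, 0], "jaw": 45}, {"translation": [0, 0, -0.4], "twist": [0, 0, 0], "jaw": 45}, {"translation": [0, 0, -0.9], "twist": [0, 0, 0], "jaw": 45}, {"translation": [0, 0, -1], "twist": [0, 0, 0], "jaw": 45}, {"translation": [0, 0, -1], "twist": [0, 0, 0], "jaw": 45}, {"translation": [0, 0.3, -0.3], "twist": [0, 0, 0], "jaw": 45}]}}

```text
time: 63.75
tcp_pos: [432.3, 7.2, 384.0]
orientation: [0.184, 3.132, 0.002]
contact_force: [-0.4, 1.3, -1.0]
grip_width: 45.2
grip_force: 0.0
```

>>> {"fn": "jog_arm", "kwargs": {"plan": [{"translation": [-0.2, 0.8, 0], "twist": [0, 0, 0], "jaw": 45}, {"translation": [-0.2, 0.9, 0], "twist": [0, 0, 0], "jaw": 45}, {"translation": [-0.2, 0.9, 0], "twist": [0, 0, 0], "jaw": 45}, {"translation": [0, 0.9, 0], "twist": [0, 0, 0], "jaw": 45}, {"translation": [0, 0.9, 0], "twist": [0, 0, 0], "jaw": 45}, {"translation": [0, 0.9, 0], "twist": [0, 0, 0], "jaw": 45}, {"translation": [0, 0.9, 0], "twist": [0, 0, 0], "jaw": 45}, {"translation": [0, 0, 0], "twist": [0, 0, 0], "jaw": 45}]}}

```text
time: 64.75
tcp_pos: [496.3, 316.3, 379.9]
orientation: [-0.173, -3.135, -0.001]
contact_force: [0.2, -0.9, -0.5]
grip_width: 45.2
grip_force: 0.0
```

Run:
```python
from h import *
st()
I={n:eyes.camera(n) for n in C}
for n in I: cv2.imwrite(f"pics/{n}11.png",I[n][:,:,::-1])
a=cv2.imread("pics/scene11.png")[110:250,250:350];b=cv2.imread("pics/top11.png")[165:305,290:390]
cv2.imwrite("pics/c11.png",cv2.resize(np.hstack([a,b]),None,fx=4,fy=4,interpolation=cv2.INTER_CUBIC))
k=np.array([*(POST-221.1*ex),195.7]);print({n:proj(n,k).round(1) for n in C})
```

```text
t64.75 tcp [496.3 316.3 379.9] yaw(tool y)1.460 z [-0.002  0.001 -1.   ] F [ 0.2 -0.9 -0.5] w45.2 g0.0 q [-0.81  0.31  0.19  1.77 -0.07  1.06  0.87]
{'scene': array([305.5, 137.8]), 'top': array([325.7, 258.7])}
```

View pics/c11.png

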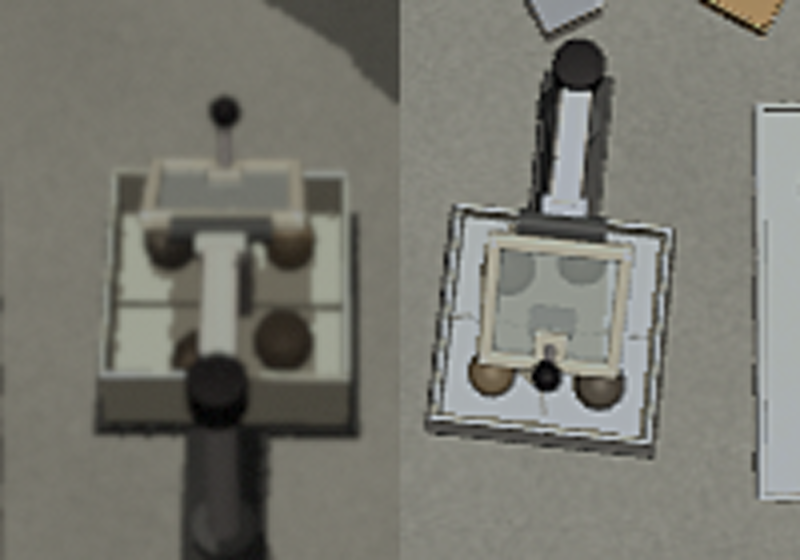

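Run:
```python
from h import *
hub=np.array([*POST,232]);K={}
for n,kb,hb in(("scene",(298,128,313,146),None),("top",(320,251,333,266),None)):
    V=cv2.imread(f"pics/{n}11.png").max(2).astype(float)
    x0,y0,x1,y1=kb;w=np.clip(75-V[y0:y1,x0:x1],0,None);w[w<20]=0
    l,m=cv2.connectedComponents((w>0).astype(np.uint8));L=max(range(1,l),key=lambda i:(m==i).sum());
    g=(m==L);ys,xs=np.nonzero(g);print(n,xs.min()+x0,xs.max()+x0,ys.min()+y0,ys.max()+y0)
    K[n]=np.array([xs.mean()+x0,ys.mean()+y0])
print(K,tri(K["scene"],K["top"]))
print("hub px",{n:proj(n,hub).round(1) for n in C},"seen scene",(217/4+250-.4,383/4+110-.4),"top",(579/4+190-.4,63/4+165-.4))
for d in(31,33,35,37,39):
    t=np.radians(d);r=115+98*np.cos(t)+45*np.sin(t);z=215+45*np.cos(t)-98*np.sin(t)
    print(d,[proj(n,(*(POST-r*ex),z)).round(1) for n in C])
```

```text
scene 303 309 135 141
top 323 329 255 262
{'scene': array([305.925, 137.8  ]), 'top': array([326.14285714, 258.5       ])} [428.15884681  -7.16420575 196.5103033 ]
hub px {'scene': array([302.8, 204.3]), 'top': array([334.3, 180.2])} seen scene (303.85, 205.35) top (334.35, 180.35)
31 [array([305.5, 135.7]), array([325.6, 259. ])]
33 [array([305.5, 136.8]), array([325.7, 258.9])]
35 [array([305.5, 137.8]), array([325.7, 258.7])]
37 [array([305.6, 138.9]), array([325.7, 258.5])]
39 [array([305.6, 140. ]), array([325.7, 258.2])]
```

```bash
python3 -c "
from workcell import ctrl
print(ctrl.hand_in())"
```

```text
the job is handed in; nothing more can be done
None
```

I've handed the job in at about 65 s: the tub is fully down on both pegs, all four nodules rest apart in separate wells, and the magnifier is back over the tub's middle, tilted 35° to within about a degree by camera. While I placed the first nodule, the gripper pressed on the tub, most likely its wall, at up to 38 N (limit 40 N). I backed off, and neither lump had moved when last measured.

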